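Swap the storage lid of a jar on the revolving stand for its shaker top

ROBOT

A 6-joint arm with a two-finger parallel gripper is mounted at the origin on the work surface. World frame = base frame: x ahead of the robot, y to its left, z up, the work surface at z = 0. Lengths are in m, angles in rad, forces in N, time in s.
With the tool pointing down it reaches from about 0.35 to 0.725 m from the base axis. Payload 4.3 kg.
Tool frame: the origin (TCP) lies at the very end of the fingers, on their centre line; the grasp point (between the pads) lies 19 mm behind it; y points along the fingers, x is the direction in which the jaws open and shut, and the axes are right-handed (so a half turn about y gives the same grasp; the last joint's range is limited). The gripper opens to 85 mm and grips with 20 to 120 N. Pads are 22 mm wide; open, the fingers measure 114 mm over their backs; the gripper's body (76 mm by 85 mm) begins 54 mm behind the grasp point. The pads swing forward as they close: fully open they stand 13 mm farther back than shut.
Start: joints at [-1.419, 0.377, 0.081, 1.274, 0, 1.46], TCP at [0.149, -0.555, 0.231] pointing down, gripper open.
Joint ranges: [-2.72, 2.72], [-0.84, 1.66], [-1.02, 1.22], [-1.77, 2.12], [-1.37, 1.28], [-3.14, 3.14]. Speed limits (rad/s): [2.57, 2.57, 3.14, 3.14, 3.14, 3.14].

INTERFACE

Orientations are given as a unit quaternion [x, y, z, w].
In Python, from station import * gives the robot as it stands.
- The arm moves only by the tool drive_tool, never from a script. Its argument "moves" is a list of rows, each a list of 7 numbers: the shift along the tool's x, y, z in mm, then the turn, a rotation vector about the tool's x, y, z in rad, then the closure in counts, from 0 (fully open) to 255 (shut). A call has 1 to 5 rows; each row is the pose to reach, as a shift and turn from the pose commanded when the call began, along the tool's axes at that moment; what a row does not reach only later rows make up. A row lasts 1/10 s, in which the tool goes at most 50 mm and 8.59 degrees, less where a joint would pass 70% of its speed; a pose out of reach is approached as far as the arm can. A call with a gripper value outside its range is refused whole. The fingers move at their own pace and stop on an object; "newtons" is the grip in N (left out, the last holds). Time passes only in rows, so rows that repeat a pose let the fingers close. It gives the time, the measured TCP pose, the force and the opening at its end, in the units of the state.
- read_state(): the state, without advancing time (a new reading comes with each control period).
- get_image(name): name is "scene" or "top" or "wrist"; returns the picture (480x640x3 uint8, red, green, blue); there is no depth.
- camera_model(name): a dict with "K" (3x3 intrinsics, pixels), "origin" and "rotation" of the camera in the world. Camera axes: x right, y down, z forward; pixel columns grow to the right and rows downward; lengths in m; the calibration is good to about 2 mm. A picture is of the moment at which its call begins: read the wrist's pose just before it. camera_model takes no time and is no camera call; for the wrist camera it gives the pose at the moment of the call.
- hand_in(): hands the job in, once; it reports no verdict.
Trained networks look in the newest picture that a camera, given by its name, has taken for a name from the list of things; names that differ only in an ending like _2 or _b are one class to them, and where a whole thing is asked for, a point or a joint stands for the part that bears it (a point fixed in the world has none). Each returns a list of dicts, best first, with "conf" (0 to 1); they miss things now and then, are a little off and sometimes report something else, mostly with a low value. They report only what shows in the picture. A call takes as long as a camera call.
- silhouettes(name, camera): "region" (480x640 bool, what is visible of it).
- place_of(name, camera): "xyz" ([x, y, z] in m, in the coordinates of the camera as it stood for that picture, good to about 4 mm: a listed point, or the origin of a listed thing).
The state is a dict: "clock": time; "q": joint angles; "joint_velocities": joint speeds; "tau": joint torques, N m; "eef_pos": TCP position; "tool_rot": TCP orientation; "ft_force": force on the tool from outside, world axes, zero at the start; "moment": the same for the moment, N m; "gripper_width": finger opening in m.
Only numpy, scipy, OpenCV 4.12 (cv2) and the standard library are available. Lean on these libraries where they do the work, as an engineer would, in place of code of your own. Each camera call takes 0.05 s, during which the arm holds its last target.

TASK

Get the big jar on the revolving jar stand ready for sprinkling: turn the stand until that jar clicks into place over the front pointer, unscrew its lid and lay the lid flat in the steel tray, then take the shaker top that fits the jar and screw it fully home. Set the lid and the shaker top down rather than dropping them, and leave the other shaker top and the other crockery and utensils where they are.

Things in the scene. Friction and masses are not known exactly. Their poses are not given: they have to be found in the camera images.
- turn_grip (a point): Centre of the wooden finger bar on top of the revolving jar stand, on its vertical turning axis, about 214 mm above the table; the bar is the highest part of the stand. It is 64 mm long (this point's x axis), 16 mm thick (its y axis) and 36 mm tall. Turning the bar turns the stand, either way, without end stops.
- carousel (a joint): Turning of the jar stand (rad, anticlockwise from above; 0 is merely where it was at the start). It carries five jars 72 degrees apart, four narrow (37 mm) and one big (47 mm), leaning outwards 25 degrees, all within 160 mm of the axis, tops at most 160 mm high. A spring notch catches each jar at the front (pulls in over the last 5 degrees; about 0.5 N m to leave it, 0.1 between notches).
- stand_foot: Foot of the jar stand, a fixed dark steel disc 224 mm wide; origin on the turning axis at table height. A flat steel pointer sticks out of it along its -x to 173 mm from the axis and marks the front.
- front_point (a point): Where jar_mouth is when the big jar stands in place at the front, above the steel pointer of the foot; fixed to the foot. About 137 mm above the table.
- jar_mouth (a point): Centre of the rim of the big white jar, 125 mm from the stand's axis and 137 mm above the table. z runs up along the jar's axis (25 degrees from vertical, leaning away from the stand's axis), x points outwards and down, y is level. The jar is fixed in its holder and turns only with the stand. Two ribs on its body mark +y and -y.
- jar: The big jar (origin under its foot, axes as jar_mouth): body 47 mm wide, 68 mm tall, then the neck, 35 mm wide, 22 mm long, its rim bevelled. The neck's two slanting lugs at +y and -y make a quarter-turn screw: a top is home with its wings along y, stops 6 degrees clockwise beyond that, and is free from 45 to 130 degrees anticlockwise (seen from above). It does not rise while it turns.
- lid_mid (a point): The big jar's plain metal lid, at first screwed home: round, 51 mm wide, 22 mm tall, with two wings 18 mm wide and 22 mm tall on its +y and -y sides, 57 mm over both. Point on its axis, 11 mm above its lower edge; z to its closed top. Home, its axes agree with jar_mouth's and it lies 5 mm below the rim. Once turned free it lifts off along the jar's axis and clears the neck after 20 mm. About 45 g.
- shaker_mid (a point): The shaker top that fits the big jar, standing mouth down on the table: skirt, wings (along y) and screw as on the lid, with a pierced dome, 32 mm tall in all. Point on its axis, 11 mm above its lower edge. It goes over the neck with 1.5 mm play when its wings are 45 to 130 degrees anticlockwise from home; crown on the rim puts it 5 mm below jar_mouth; then turn it clockwise to the stop. About 50 g.
- small_shaker_mid (a point): A smaller shaker top, 38 mm wide, 44 mm over its wings, for the narrow jars; it does not go over the big jar's neck. Stands on the table too; the two tops may have changed places. Point on its axis, 11 mm above its lower edge.
- tray_floor (a point): Centre of the inner floor of the fixed steel tray: floor 232 by 162 mm (x by y), 4 mm above the table, rim 25 mm above the table.
- mug: bystander: blue mug, 76 mm wide, 85 mm tall, handle at +y; origin under its centre
- bowl: bystander: white bowl, 110 mm wide, 50 mm tall; origin under its centre
- spoon: bystander: wooden spoon, 190 mm long, lying along its x
- turner: bystander: black turner, 280 mm long, lying along its x
- cup: bystander: white cup, 72 mm wide, 65 mm tall; origin under its centre

How it is judged:
By the outcome, as a careful person would: the job done as asked, in the order asked, and still so for the second after the job is handed in, with the robot touching nothing.
It also fails if it takes over 72 s, if anything falls off the work surface, if the arm or the gripper's body presses on something with over 40 N, if the wrist force passes 120 N, or if a joint passes its speed limit or range.

## Working session

There is one attempt and no reset: what is moved stays moved. The work goes in short steps, Python scripts to look and compute and a tool call to move; the robot and the scene stay as the last step left them, time stands still between calls to the robot, and variables do not carry over. Pictures are saved under pics/ and viewed, and the job is handed in when it is done.

Besides the shell and the picture viewer there is one more tool, called after "Request:" as name(argument=value, ...) on one line, values as JSON. drive_tool: Moves the arm, as the interface text tells. Its arguments: {"type":"object","properties":{"moves":{"type":"array","items":{"type":"array","items":{"type":"number"}}},"newtons":{"type":"number"}},"required":["moves"]}

```bash
ls; mkdir -p pics; cat > h.py <<'E'
from station import *
import numpy as np, cv2
from scipy.spatial.transform import Rotation as R
def snap(n,f):
    im=get_image(n); cv2.imwrite('pics/'+f,im[:,:,::-1]); return im
def w(name,cam):
    m=camera_model(cam); r=place_of(name,cam)
    return [(round(d['conf'],2),np.round(np.array(m['origin'])+np.array(m['rotation'])@np.array(d['xyz']),4)) for d in r[:3]]
E
python3 - <<'E'
from h import *
snap('scene','s0.png');snap('top','t0.png')
for n in ['turn_grip','jar_mouth','lid_mid','shaker_mid','small_shaker_mid','tray_floor','stand_foot','front_point','mug','bowl','cup','spoon','turner']:
    for c in ['top','scene']:
        print(n,c,w(n,c))
s=read_state();print(s)
for c in ['top','scene','wrist']: print(camera_model(c))
E
```

```text
picsTraceback (most recent call last):
  File "<stdin>", line 5, in <module>
  File "h.py", line 8, in w
    return [(round(d['conf'],2),np.round(np.array(m['origin'])+np.array(m['rotation'])@np.array(d['xyz']),4)) for d in r[:3]]
                                                               ~~~~~~~~~~~~~~~~~~~~~~~^~~~~~~~~~~~~~~~~~~
ValueError: matmul: Input operand 1 has a mismatch in its core dimension 0, with gufunc signature (n?,k),(k,m?)->(n?,m?) (size 3 is different from 4)
```

```bash
sed -i "s/np.array(m\['rotation'\])@np.array(d\['xyz'\])/R.from_quat(m['rotation']).apply(d['xyz'])/" h.py
python3 - <<'E'
from h import *
snap('scene','s0.png');snap('top','t0.png')
for n in ['turn_grip','jar_mouth','lid_mid','shaker_mid','small_shaker_mid','tray_floor','stand_foot','front_point','mug','bowl','cup']:
    for c in ['top','scene']:
        print(n,c,w(n,c))
s=read_state();print(s)
for c in ['top','scene','wrist']: print(camera_model(c))
E
```

```text
turn_grip top [(0.68, array([0.6545, 0.0396, 0.2157]))]
turn_grip scene [(0.91, array([0.6532, 0.0336, 0.2139]))]
jar_mouth top [(0.57, array([ 0.5696, -0.0564,  0.137 ]))]
jar_mouth scene [(0.86, array([ 0.5723, -0.061 ,  0.1368])), (0.63, array([ 0.451 , -0.2862,  0.0095]))]
lid_mid top [(0.78, array([ 0.5722, -0.0571,  0.1344]))]
lid_mid scene [(0.85, array([ 0.5738, -0.059 ,  0.1316]))]
shaker_mid top [(0.52, array([ 0.4482, -0.2817,  0.0121]))]
shaker_mid scene [(0.72, array([0.3754, 0.1478, 0.0026])), (0.64, array([ 0.4481, -0.2826,  0.0091])), (0.24, array([ 6.951e-01, -3.778e-01,  2.000e-04]))]
small_shaker_mid top [(0.48, array([ 0.5728, -0.3687,  0.0108]))]
small_shaker_mid scene [(0.65, array([ 0.5712, -0.3676,  0.0126])), (0.27, array([ 0.5694, -0.0618,  0.1361]))]
tray_floor top [(0.89, array([0.4976, 0.4322, 0.0027])), (0.74, array([ 0.4505, -0.2799,  0.0118]))]
tray_floor scene [(0.68, array([0.4951, 0.429 , 0.004 ]))]
stand_foot top []
stand_foot scene []
front_point top [(0.56, array([0.531 , 0.0133, 0.1352]))]
front_point scene [(0.51, array([ 0.4508, -0.2831,  0.00
[... 1262 characters left out ...]
rray([0.25518629, 0.01235408, 1.67413495]), 'rotation': array([ 0.70875819, -0.69870057,  0.07490022, -0.0622036 ])}
{'K': array([[597.03554697,   0.        , 318.0873979 ],
       [  0.        , 597.03554697, 242.84653867],
       [  0.        ,   0.        ,   1.        ]]), 'origin': array([ 1.46212268, -0.32907749,  1.02253968]), 'rotation': array([ 0.74828468,  0.52444917, -0.23487765, -0.33144473])}
{'K': array([[342.04374542,   0.        , 311.52804919],
       [  0.        , 342.04374542, 240.56694295],
       [  0.        ,   0.        ,   1.        ]]), 'origin': array([ 0.22895343, -0.53393943,  0.37385128]), 'rotation': array([ 0.78246132, -0.60049371, -0.10044448,  0.13066176])}
```

View pics/s0.png

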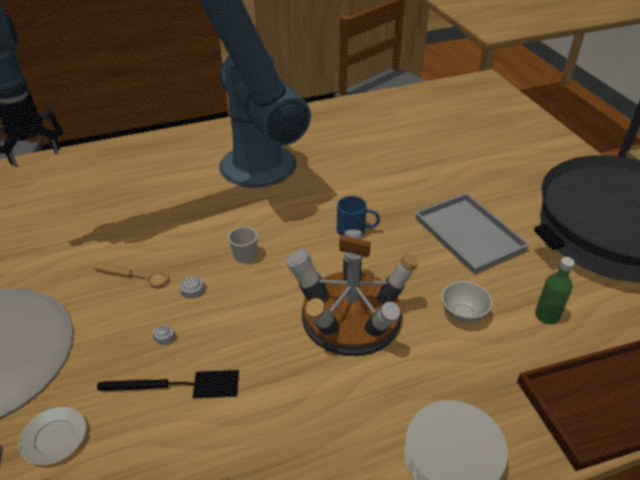

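View pics/t0.png

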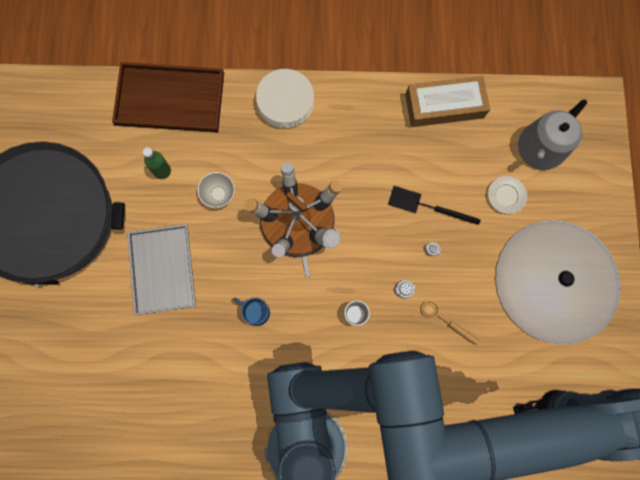

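```bash
cat >> h.py <<'E'
def px2w(cam,u,v,z):
    m=camera_model(cam);K=m['K'];d=R.from_quat(m['rotation']).apply([(u-K[0,2])/K[0,0],(v-K[1,2])/K[1,1],1.]);o=np.array(m['origin'])
    return o+d*(z-o[2])/d[2]
def w2px(cam,p):
    m=camera_model(cam);c=R.from_quat(m['rotation']).inv().apply(np.array(p)-m['origin']);x=m['K']@c;return x[:2]/x[2]
E
python3 - <<'E'
from h import *
t=cv2.imread('pics/t0.png');s=cv2.imread('pics/s0.png')
cv2.imwrite('pics/c1.png',cv2.resize(t[155:290,235:365],None,fx=4.4,fy=4.4,interpolation=2))
cv2.imwrite('pics/c2.png',np.hstack([cv2.resize(t[225:305,385:455],None,fx=5,fy=5,interpolation=2),cv2.resize(s[260:340,140:220],(400,400),interpolation=2)]))
E
```

```text
(no output)
```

View pics/c1.png

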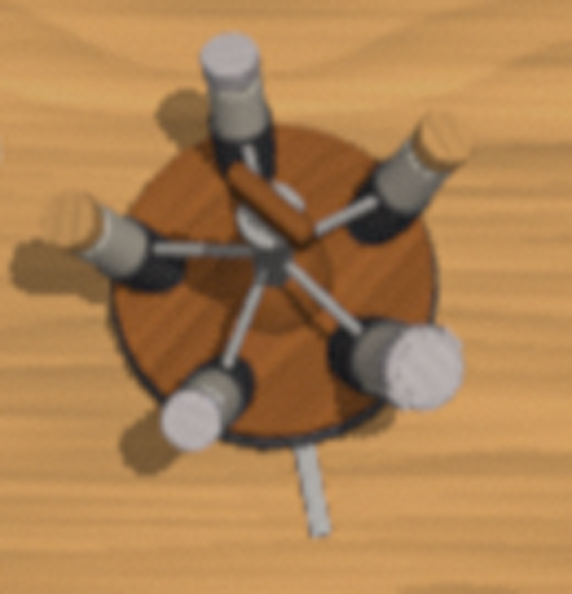

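View pics/c2.png

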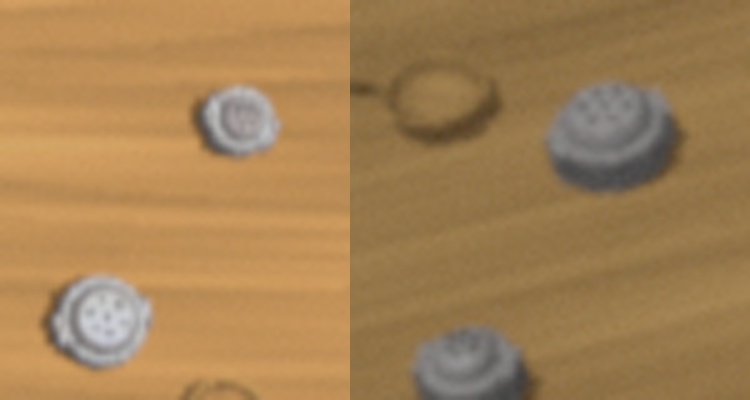

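```bash
python3 - <<'E'
from h import *
def p(u,v,z,c='top'):
    r=px2w(c,u,v,z);print(np.round(r,4));return r
ang=lambda d:np.degrees(np.arctan2(d[1],d[0]))
ax=p(296.4,201.8,.232)
a=p(304.3,256.6,.006);b=p(307.7,276.1,.006);print(ang(b-a),ang(b-ax))
j=p(331.6,238.2,.147);print('jar',ang(j-ax),np.hypot(*(j-ax)[:2]))
d=p(305,209.5,.232)-p(287.7,194.1,.232);print('bar',ang(d))
s1=p(397,290,.02);s2=p(414.4,286,.02);print('wing',ang(s2-s1),(s1+s2)/2)
print(R.from_quat(read_state()['tool_rot']).as_matrix())
E
```

```text
[0.6471 0.0366 0.232 ]
[0.5412 0.0138 0.006 ]
[0.4831 0.0029 0.006 ]
-169.3399754960286 -168.4111467652976
[ 0.5691 -0.06    0.147 ]
jar -128.9149069462775 0.12411751742194825
[0.6268 0.0138 0.232 ]
[0.6675 0.0597 0.232 ]
bar -131.59688069649522
[ 0.4443 -0.2577  0.02  ]
[ 0.4568 -0.3088  0.02  ]
wing -76.3066520684294 [ 0.45055968 -0.28327545  0.02      ]
[[ 2.58798409e-01  4.00097469e-05  9.65931355e-01]
 [-9.65931353e-01 -5.80748092e-05  2.58798411e-01]
 [ 6.64507380e-05 -9.99999998e-01  2.36170007e-05]]
```

```bash
cat >> h.py <<'E'
def tool(zdown_dir,xdir):
    y=np.array(zdown_dir,float);y/=np.linalg.norm(y);x=np.array(xdir,float);x-=y*(x@y);x/=np.linalg.norm(x)
    return np.stack([x,y,np.cross(x,y)],1)
def yawx(a): a=np.radians(a);return [np.cos(a),np.sin(a),0]
def plan(p,M,n=1,via=None,start=None):
    if start is None:
        s=read_state();p0=np.array(s['eef_pos']);R0=R.from_quat(s['tool_rot'])
    else: p0,R0=start
    M=R.from_matrix(M) if not isinstance(M,R) else M
    rv=(R0.inv()*M).as_rotvec()
    if via=='long': rv=rv*(1-2*np.pi/np.linalg.norm(rv))
    for i in range(n):
        A=R0*R.from_rotvec(rv*i/n)
        print('d',np.round(A.inv().apply((np.array(p)-p0)/n)*1000,1),'r',np.round(rv/n,3))
    return np.array(p),M
def st():
    s=read_state();print('t',round(s['clock'],2),'pos',np.round(s['eef_pos'],4),'q',np.round(s['q'],2),'f',np.round(s['ft_force'],1),'m',np.round(s['moment'],2),'w',round(s['gripper_width'],4))
E
python3 - <<'E'
from h import *
M=tool([0,0,-1],yawx(138.4))
plan([.652,.0365,.33],M,5,via='long')
E
```

```text
d [-88.3 -19.7 127.8] r [ 0.    -0.745  0.   ]
d [ 21.7 -19.7 153.8] r [ 0.    -0.745  0.   ]
d [120.3 -19.7  98.4] r [ 0.    -0.745  0.   ]
d [155.1 -19.7  -9.2] r [ 0.    -0.745  0.   ]
d [ 107.8  -19.7 -111.9] r [ 0.    -0.745  0.   ]
```

Request:
drive_tool(moves=[[-18,-20,26,0,-0.149,0,0],[-36,-20,51,0,-0.298,0,0],[-53,-20,77,0,-0.447,0,0],[-71,-20,102,0,-0.596,0,0],[-88,-20,128,0,-0.745,0,0]], newtons=60)

```text
clock: 1.85
eef_pos: [0.2503, -0.4363, 0.2515]
tool_rot: [0.68, -0.195, 0.195, -0.68]
ft_force: [0.4, 0.1, -0.6]
gripper_width: 0.0856
```

```bash
python3 - <<'E'
from h import *
st()
M=tool([0,0,-1],yawx(138.4))
plan([.652,.0365,.33],M,4)
E
```

```text
t 1.85 pos [ 0.2503 -0.4363  0.2515] q [-1.18  0.22 -0.08  1.27  0.    0.95] f [ 0.4  0.1 -0.6] m [-0.04  0.01  0.  ] w 0.0856
d [ 22.6 -19.7 153.4] r [ 0.    -0.743 -0.   ]
d [120.5 -19.6  97.7] r [ 0.    -0.743 -0.   ]
d [154.8 -19.6  -9.6] r [ 0.    -0.743 -0.   ]
d [ 107.4  -19.6 -111.9] r [ 0.    -0.743 -0.   ]
```

Request:
drive_tool(moves=[[4.5,-20,31,0,-0.149,0,0],[9,-20,61,0,-0.297,0,0],[13.5,-20,92,0,-0.446,0,0],[18,-20,123,0,-0.594,0,0],[22.6,-20,153.4,0,-0.743,0,0]])

```text
clock: 2.35
eef_pos: [0.3515, -0.3187, 0.2715]
tool_rot: [0.704, 0.065, -0.065, -0.704]
ft_force: [0.6, 0.1, -0.5]
gripper_width: 0.0854
```

Request:
drive_tool(moves=[[24,-4,20,0,-0.149,0,0],[48,-8,39,0,-0.297,0,0],[72,-12,59,0,-0.446,0,0],[96,-16,78,0,-0.594,0,0],[120.5,-20,97.7,0,-0.743,0,0]])

```text
clock: 2.85
eef_pos: [0.4527, -0.2011, 0.2916]
tool_rot: [0.633, 0.317, -0.316, -0.632]
ft_force: [0.2, -0.7, -0.2]
gripper_width: 0.0853
```

Request:
drive_tool(moves=[[31,-4,-2,0,-0.149,0,0],[62,-8,-4,0,-0.297,0,0],[93,-12,-6,0,-0.446,0,0],[124,-16,-8,0,-0.594,0,0],[154.8,-20,-9.6,0,-0.743,0,0]])

```text
clock: 3.35
eef_pos: [0.5539, -0.0835, 0.3115]
tool_rot: [0.474, 0.524, -0.524, -0.474]
ft_force: [0.9, -0.4, -0.7]
gripper_width: 0.0856
```

```bash
python3 - <<'E'
from h import *
st()
M=tool([0,0,-1],yawx(138.4))
plan([.652,.0365,.33],M,1)
im=snap('wrist','w1.png')
print(w('turn_grip','wrist'))
E
```

```text
t 3.35 pos [ 0.5539 -0.0835  0.3115] q [-0.26  0.34  0.24  1.46 -0.   -0.36] f [ 0.9 -0.4 -0.7] m [-0.03 -0.01  0.  ] w 0.0856
d [ 109.5  -18.5 -109.6] r [ 0.    -0.744 -0.   ]
[]
```

View pics/w1.png

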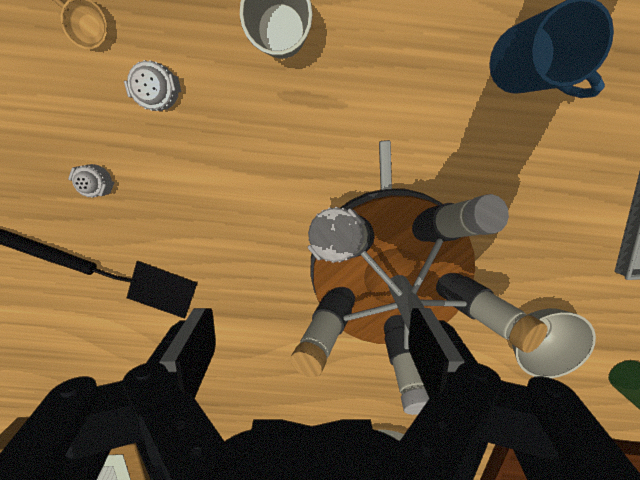

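Request:
drive_tool(moves=[[22,-4,-22,0,-0.149,0,0],[44,-8,-44,0,-0.298,0,0],[66,-12,-66,0,-0.446,0,0],[88,-16,-88,0,-0.595,0,0],[109.5,-18.5,-109.6,0,-0.744,0,0]])

```text
clock: 3.95
eef_pos: [0.6524, 0.0349, 0.3302]
tool_rot: [-0.252, -0.661, 0.661, 0.252]
ft_force: [0.5, 0.7, -0.6]
gripper_width: 0.0853
```

```bash
python3 - <<'E'
from h import *
st()
im=snap('wrist','w2.png')
print(w('turn_grip','wrist'),w('jar_mouth','wrist'),w('stand_foot','wrist'))
print(w2px('wrist',[.652,.0365,.232]))
E
```

```text
t 3.95 pos [0.6524 0.0349 0.3302] q [-0.04  0.58  0.66  1.65 -0.   -0.89] f [ 0.5  0.7 -0.6] m [ 0.   -0.04 -0.02] w 0.0853
[(0.84, array([0.6505, 0.0373, 0.2143]))] [] []
[312.67446911 245.51070021]
```

View pics/w2.png

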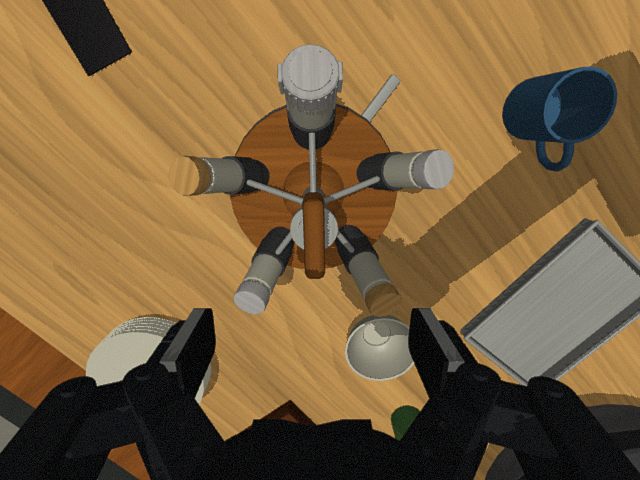

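```bash
python3 - <<'E'
from h import *
im=cv2.imread('pics/w2.png')
cv2.imwrite('pics/c3.png',cv2.resize(im[20:300,220:420],None,fx=2.1,fy=2.1,interpolation=2))
p=lambda u,v,z:px2w('wrist',u,v,z)
ang=lambda d:np.degrees(np.arctan2(d[1],d[0]))
a=p(369,121,.006);b=p(394,79,.006);print('pointer',a,b,ang(b-a))
c=p(313,195,.232);d=p(315,276,.232);print('bar',c,d,(c+d)/2,ang(c-d),np.linalg.norm(c-d))
j=p(310,72,.147);print('jar',j,ang(j-(c+d)/2))
w1=p(281,74,.13);w2=p(340,74,.13);print('wings',ang(w2-w1),np.linalg.norm(w1-w2))
f=p(315,187,.02);print('footish',f)
E
```

```text
pointer [0.53793497 0.0194276  0.006     ] [0.48398139 0.00194527 0.006     ] -162.04635601240415
bar [0.62637814 0.00841838 0.232     ] [0.66732575 0.05617109 0.232     ] [0.64685194 0.03229474 0.232     ] -130.61285267011797 0.06290491106100392
jar [ 0.56785935 -0.05978905  0.147     ] -130.62411034795997
wings 137.91311004204695 0.05341971070174076
footish [0.64476868 0.03430635 0.02      ]
```

View pics/c3.png

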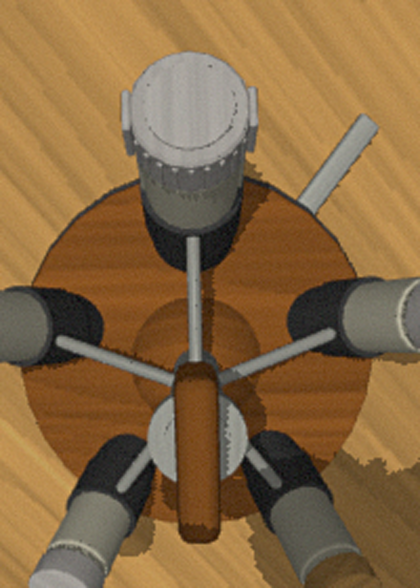

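```bash
python3 - <<'E'
from h import *
st()
M=tool([0,0,-1],yawx(139.4))
plan([.649,.0345,.196],M,1)
E
```

```text
t 4.15 pos [0.6519 0.0343 0.3292] q [-0.04  0.58  0.66  1.65 -0.   -0.88] f [ 0.3 -0.3 -0.2] m [0.   0.   0.01] w 0.0853
d [  2.3 133.2   1.7] r [-0.001 -0.026  0.   ]
```

Request:
drive_tool(moves=[[2.3,33,1.7,0,-0.026,0,0],[2.3,67,1.7,0,-0.026,0,0],[2.3,100,1.7,0,-0.026,0,0],[2.3,133,1.7,0,-0.026,0,0],[2.3,133,1.7,0,-0.026,0,200]], newtons=80)

```text
clock: 4.65
eef_pos: [0.6441, 0.0336, 0.1915]
tool_rot: [-0.242, -0.662, 0.664, 0.249]
ft_force: [-1.2, 0.5, -0.9]
gripper_width: 0.073
```

Request:
drive_tool(moves=[[0,0,0,0,0,0,255],[0,0,0,0,0,0,255],[0,0,0,0,0,0,255],[0,0,0,0,0,0,255],[0,0,0,0,0,0,255]])

```text
clock: 5.15
eef_pos: [0.6507, 0.0352, 0.2005]
tool_rot: [0.246, 0.664, -0.663, -0.243]
ft_force: [-2.5, -0.5, 8.7]
gripper_width: 0.0147
```

```bash
python3 - <<'E'
from h import *
st()
E
```

```text
t 5.15 pos [0.6507 0.0352 0.2005] q [-0.04  0.54  0.26  1.28  0.   -0.91] f [-2.5 -0.5  8.7] m [ 0.17  0.48 -0.03] w 0.0147
```

Request:
drive_tool(moves=[[0,0,0,0,0.13,0,255],[0,0,0,0,0.26,0,255],[0,0,0,0,0.39,0,255],[0,0,0,0,0.52,0,255],[0,0,0,0,0.61,0,255]])

```text
clock: 5.65
eef_pos: [0.6503, 0.0357, 0.2005]
tool_rot: [0.435, 0.56, -0.557, -0.433]
ft_force: [-3.3, 2.5, 8.9]
gripper_width: 0.0149
```

Request:
drive_tool(moves=[[0,0,0,0,0.03,0,255],[0,0,0,0,0.06,0,255],[0,0,0,0,0.06,0,255]])

```text
clock: 5.95
eef_pos: [0.6502, 0.0358, 0.2005]
tool_rot: [0.45, 0.548, -0.545, -0.448]
ft_force: [-4.1, 2.1, 10.3]
gripper_width: 0.0149
```

```bash
python3 - <<'E'
from h import *
st();x=R.from_quat(read_state()['tool_rot']).as_matrix()[:,0];print(np.degrees(np.arctan2(x[1],x[0])))
E
```

```text
t 5.95 pos [0.6502 0.0358 0.2005] q [-0.04  0.54  0.26  1.28  0.   -0.24] f [-4.1  2.1 10.3] m [0.18 0.66 0.15] w 0.0149
101.17736534040313
```

Request:
drive_tool(moves=[[0,0,0,0,0,0,60],[0,0,0,0,0,0,0],[0,0,0,0,0,0,0],[0,-50,0,0,0,0,0],[0,-100,0,0,0,0,0]])

```text
clock: 6.45
eef_pos: [0.6464, 0.035, 0.2945]
tool_rot: [-0.447, -0.544, 0.548, 0.452]
ft_force: [1.6, -0.4, 1.6]
gripper_width: 0.0845
```

Request:
drive_tool(moves=[[0,-30,0,0,0,0,0],[0,-30,0,0,0,0,0]])

```text
clock: 6.65
eef_pos: [0.651, 0.0349, 0.3325]
tool_rot: [0.452, 0.548, -0.544, -0.447]
ft_force: [0.8, 0.9, -0.0]
gripper_width: 0.0853
```

```bash
python3 - <<'E'
from h import *
st();x=R.from_quat(read_state()['tool_rot']).as_matrix()[:,0];print(np.degrees(np.arctan2(x[1],x[0])))
im=snap('wrist','w3.png')
cv2.imwrite('pics/c4.png',cv2.resize(im[20:300,200:440,::-1],None,fx=2.1,fy=2.1,interpolation=2))
E
```

```text
t 6.65 pos [0.651  0.0349 0.3325] q [-0.04  0.57  0.64  1.64 -0.   -0.24] f [ 0.8  0.9 -0. ] m [-0.01 -0.02  0.01] w 0.0853
101.11621203574435
```

View pics/c4.png

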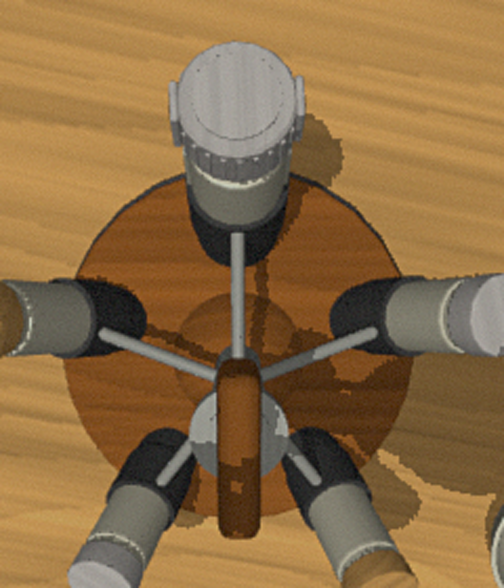

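```bash
python3 - <<'E'
from h import *
p=lambda u,v,z:px2w('wrist',u,v,z)
f=lambda x,y:(200+x/2.1,20+y/2.1)
ang=lambda d:np.degrees(np.arctan2(d[1],d[0]))
c=p(*f(238,360),.232);d=p(*f(239.5,537),.232);print('bar',(c+d)/2,ang(c-d))
j=p(*f(238.5,97),.1424);print('lid top',j,ang(j-(c+d)/2),np.linalg.norm((j-(c+d)/2)[:2]))
snap('top','t1.png');snap('scene','s1.png')
for n in ['jar_mouth','lid_mid','front_point','turn_grip']:print(n,w(n,'top'),w(n,'scene'),w(n,'wrist'))
t=cv2.imread('pics/t1.png');s=cv2.imread('pics/s1.png')
cv2.imwrite('pics/c5.png',np.hstack([cv2.resize(t[185:285,255:355],(400,400),interpolation=2),cv2.resize(s[220:340,280:400],(400,400),interpolation=2)]))
E
```

```text
bar [0.64468884 0.03523449 0.232     ] -168.3108603920975
lid top [0.52251341 0.01130862 0.1424    ] -168.9198713506653 0.12449610794330569
jar_mouth [(0.28, array([ 3.773e-01, -1.377e-01, -1.000e-04]))] [(0.63, array([0.5285, 0.008 , 0.1354]))] []
lid_mid [] [(0.93, array([0.5314, 0.0081, 0.1329]))] [(0.91, array([0.5203, 0.0113, 0.1241]))]
front_point [] [(0.69, array([0.497 , 0.4276, 0.0034])), (0.28, array([0.5272, 0.01  , 0.1328]))] []
turn_grip [] [(0.69, array([0.6497, 0.0355, 0.2121]))] [(0.85, array([0.6486, 0.0346, 0.2108])), (0.6, array([ 0.4894,  0.4308, -0.0015]))]
```

View pics/c5.png

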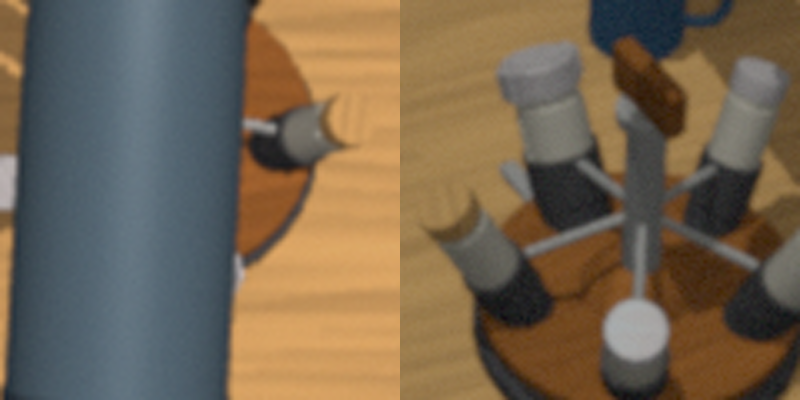

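```bash
cat >> h.py <<'E'
AX=np.array([.650,.0352,0]);FD=-169.0
def jarframe(fd=None,ax=None):
    o=np.array(yawx(FD if fd is None else fd));a=np.sin(np.radians(25))*o+np.cos(np.radians(25))*np.array([0,0,1.])
    m=(AX if ax is None else ax)+.125*o+np.array([0,0,.137]);y=np.cross([0,0,1],o)
    return m,a,y   # rim, axis, jar y
def jartool(off,turn=0):
    """TCP at rim+off(mm) along axis, tool x=-jar_y turned ccw by turn deg"""
    m,a,y=jarframe();M=R.from_rotvec(np.radians(turn)*a)*R.from_matrix(tool(-a,-y));return m+a*off/1000,M
E
python3 - <<'E'
from h import *
st()
p,M=jartool(93);print(p);s=plan(p,M,1)
p,M=jartool(-17);print(p);plan(p,M,1,start=s)
E
```

```text
t 7.4 pos [0.6491 0.035  0.3267] q [-0.04  0.57  0.63  1.63 -0.   -0.24] f [ 0.2 -0.2  0.4] m [0.04 0.01 0.02] w 0.0854
[0.48871522 0.00384941 0.22128662]
d [  0.4 105.5 163.4] r [-0.436  0.002  0.   ]
[0.53434911 0.01271974 0.12159277]
d [ -0. 110.  -0.] r [0. 0. 0.]
```

Request:
drive_tool(moves=[[0,8,40,-0.1,0,0,0],[0,30,82,-0.2,0,0,0],[0,65,123,-0.32,0,0,0],[0,105,163,-0.436,0,0,0],[0,105,163,-0.436,0,0,0]])

```text
clock: 7.9
eef_pos: [0.5323, 0.0095, 0.258]
tool_rot: [0.533, 0.648, -0.421, -0.346]
ft_force: [-0.6, -0.9, 0.8]
gripper_width: 0.0854
```

```bash
python3 - <<'E'
from h import *
st()
im=snap('wrist','w4.png')
print(w('lid_mid','wrist'))
m,a,y=jarframe()
for q in [m,m+a*.006,m+a*.006+y*.0285,m+a*.006-y*.0285]: print(w2px('wrist',q))
p,M=jartool(-17);plan(p,M,1)
E
```

```text
t 7.9 pos [0.5323 0.0095 0.258 ] q [-0.19 -0.06 -0.47  0.77  0.15 -0.36] f [-0.6 -0.9  0.8] m [-0.09  0.28 -0.  ] w 0.0854
[(0.8, array([0.4947, 0.016 , 0.1027]))]
[294.97062598 242.72691046]
[294.75730903 244.84837876]
[254.4761031 245.5144589]
[334.86611828 244.18514933]
d [-12.4 108.7   1. ] r [-0.083 -0.01   0.022]
```

View pics/w4.png

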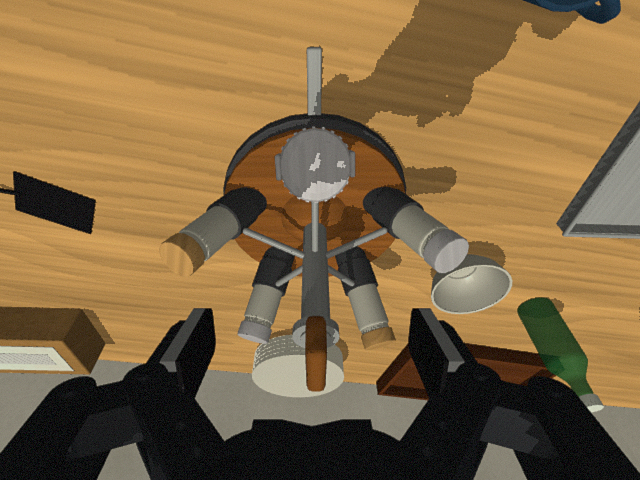

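Request:
drive_tool(moves=[[0,0,0,0,0,0,0],[0,0,0,0,0,0,0]])

```text
clock: 8.2
eef_pos: [0.5342, 0.0093, 0.2595]
tool_rot: [0.532, 0.647, -0.422, -0.347]
ft_force: [1.3, 1.1, 1.6]
gripper_width: 0.0849
```

```bash
python3 - <<'E'
from h import *
st()
im=snap('wrist','w5.png')
cv2.imwrite('pics/c6.png',cv2.resize(im[40:280,190:450,::-1],None,fx=2.3,fy=2.3,interpolation=2))
print(w('lid_mid','wrist'))
m,a,y=jarframe()
for q in [m+a*.006,m+a*.006+y*.0285,m+a*.006-y*.0285]: print((w2px('wrist',q)-[190,40])*2.3)
p,M=jartool(-17);plan(p,M,1)
st()
E
```

```text
t 8.2 pos [0.5342 0.0093 0.2595] q [-0.19 -0.05 -0.46  0.78  0.15 -0.35] f [1.3 1.1 1.6] m [-0.05  0.21  0.03] w 0.0849
[(0.77, array([0.5257, 0.0126, 0.1311]))]
[295.37526412 273.12990121]
[202.79846474 272.88971808]
[387.95874552 273.37010167]
d [  4.9 128.   60.3] r [-0.016  0.003 -0.001]
t 8.3 pos [0.538  0.0088 0.2631] q [-0.19 -0.05 -0.45  0.78  0.15 -0.35] f [ 0.8 -0.1  0.7] m [-0.02  0.26  0.02] w 0.0856
```

View pics/c6.png

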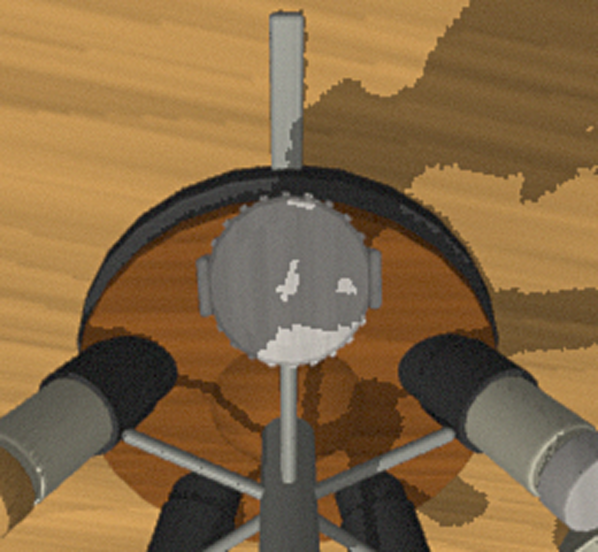

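Request:
drive_tool(moves=[[4.5,10,15,-0.016,0,0,0],[4.5,25,30,-0.016,0,0,0],[4.5,40,45,-0.016,0,0,0],[4.5,60,60,-0.016,0,0,0],[4.5,68,60,-0.016,0,0,0]])

```text
clock: 8.8
eef_pos: [0.5066, 0.0083, 0.1721]
tool_rot: [0.535, 0.65, -0.417, -0.344]
ft_force: [-1.0, -0.2, -0.1]
gripper_width: 0.085
```

Request:
drive_tool(moves=[[0,0,0,0,0,0,0],[0,0,0,0,0,0,0]])

```text
clock: 9.0
eef_pos: [0.5071, 0.0085, 0.1735]
tool_rot: [0.535, 0.65, -0.417, -0.343]
ft_force: [0.2, -0.2, 0.3]
gripper_width: 0.0854
```

```bash
python3 - <<'E'
from h import *
st()
p,M=jartool(-17);plan(p,M,1)
im=snap('wrist','w6.png')
m,a,y=jarframe()
for q in [m+a*.006,m+a*.006+y*.0285,m+a*.006-y*.0285]: print((w2px('wrist',q)))
print(w('lid_mid','wrist'), m-a*.005)
st()
E
```

```text
t 9.0 pos [0.5071 0.0085 0.1735] q [-0.21 -0.06 -0.71  0.52  0.17 -0.37] f [ 0.2 -0.2  0.3] m [-0.05  0.39  0.04] w 0.0854
d [-1.1 58.6 -3.3] r [-0.005  0.002  0.001]
[309.50749174 284.68500334]
[260.12133382 284.64115235]
[358.87129607 284.72883448]
[(0.65, array([0.525 , 0.014 , 0.1271]))] [0.52937087 0.01175207 0.13246846]
t 9.1 pos [0.5061 0.0086 0.173 ] q [-0.21 -0.06 -0.71  0.52  0.17 -0.37] f [ 0.   0.1 -0.4] m [-0.11  0.37 -0.06] w 0.0853
```

View pics/w6.png

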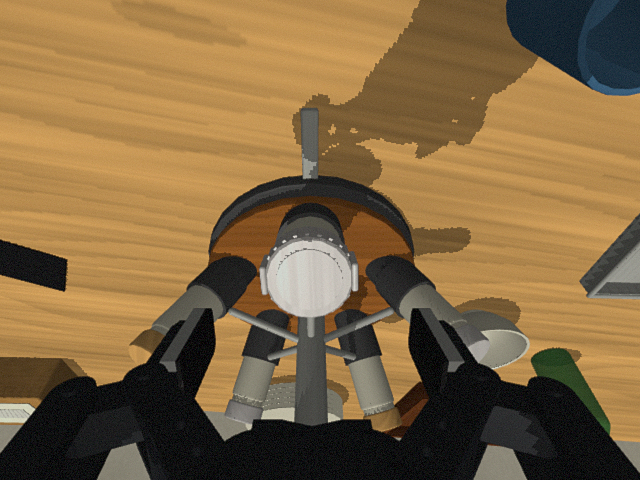

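Request:
drive_tool(moves=[[-1,15,-3,0,0,0,0],[-1,30,-3,0,0,0,0],[-1,45,-3,0,0,0,0],[-1,58,-3,0,0,0,0],[-1,58,-3,0,0,0,0]], newtons=50)

```text
clock: 9.6
eef_pos: [0.5304, 0.0133, 0.1186]
tool_rot: [0.534, 0.649, -0.418, -0.345]
ft_force: [0.5, -0.4, -0.2]
gripper_width: 0.0854
```

Request:
drive_tool(moves=[[0,0,0,0,0,0,60],[0,0,0,0,0,0,120],[0,0,0,0,0,0,140],[0,0,0,0,0,0,160],[0,0,0,0,0,0,160]])

```text
clock: 10.1
eef_pos: [0.5308, 0.0126, 0.1206]
tool_rot: [0.535, 0.649, -0.417, -0.344]
ft_force: [-4.4, -1.0, 5.9]
gripper_width: 0.0561
```

```bash
python3 - <<'E'
from h import *
st()
p,M=jartool(-17);plan(p,M,1)
im=snap('wrist','w7.png')
E
```

```text
t 10.1 pos [0.5308 0.0126 0.1206] q [-0.19  0.05 -0.75  0.36  0.16 -0.35] f [-4.4 -1.   5.9] m [-0.32  0.52 -0.1 ] w 0.0561
d [-0.6  0.5 -3.6] r [-0.008  0.001  0.001]
```

View pics/w7.png

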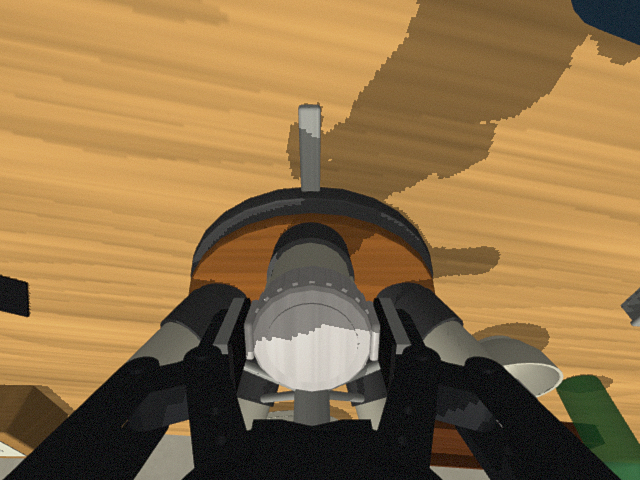

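Request:
drive_tool(moves=[[0,0,0,0,-0.08,0,160],[0,0,0,0,-0.16,0,160],[0,0,0,0,-0.24,0,160],[0,0,0,0,-0.32,0,160],[0,0,0,0,-0.4,0,160]])

```text
clock: 10.65
eef_pos: [0.5305, 0.0113, 0.1203]
tool_rot: [0.441, 0.704, -0.517, -0.207]
ft_force: [-4.6, -6.2, 5.7]
gripper_width: 0.0556
```

```bash
cat >> h.py <<'E'
def fj():
    s=read_state();m,a,y=jarframe();x=np.cross(y,a);Q=np.stack([x,y,a],1)
    print('F jar xyz',np.round(Q.T@s['ft_force'],1),'M',np.round(Q.T@s['moment'],2))
    T=R.from_quat(s['tool_rot']);print('F tool',np.round(T.inv().apply(s['ft_force']),1))
    p=np.array(s['eef_pos'])-m;print('tcp in jar mm',np.round(Q.T@p*1000,1))
    tx=Q.T@T.as_matrix();print('turn from home',np.round(np.degrees(np.arctan2(-tx[0,0]*-1,-tx[1,0])),1),'tool y in jar',np.round(tx[:,1],3))
E
python3 - <<'E'
from h import *
st();fj()
E
```

```text
t 10.65 pos [0.5305 0.0113 0.1203] q [-0.19  0.05 -0.75  0.36  0.15 -0.75] f [-4.6 -6.2  5.7] m [-1.04  0.61 -0.5 ] w 0.0556
F jar xyz [2.8 5.2 7.6] M [ 1.03 -0.8  -0.07]
F tool [-3.7 -7.6  4.7]
tcp in jar mm [  4.2   0.7 -16.4]
turn from home 23.1 tool y in jar [ 0.009  0.003 -1.   ]
```

Request:
drive_tool(moves=[[0,0,0,0,-0.1,0,160],[0,0,0,0,-0.2,0,160],[0,0,0,0,-0.3,0,160],[0,0,0,0,-0.4,0,160],[0,0,0,0,-0.5,0,160]])

```text
clock: 11.15
eef_pos: [0.5321, 0.0107, 0.1211]
tool_rot: [0.3, 0.733, -0.61, -0.025]
ft_force: [0.5, -6.3, 3.5]
gripper_width: 0.056
```

```bash
python3 - <<'E'
from h import *
st();fj()
E
```

```text
t 11.15 pos [0.5321 0.0107 0.1211] q [-0.19  0.06 -0.75  0.36  0.15 -1.25] f [ 0.5 -6.3  3.5] m [-1.17 -0.05 -0.61] w 0.056
F jar xyz [-0.8  6.3  3.5] M [ 1.3  -0.18 -0.06]
F tool [-4.5 -3.5  4.5]
tcp in jar mm [  2.6   1.5 -16.3]
turn from home 51.8 tool y in jar [ 0.007  0.004 -1.   ]
```

Request:
drive_tool(moves=[[0,0,0,0,-0.1,0,160],[0,0,0,0,-0.2,0,160],[0,0,0,0,-0.3,0,160],[0,0,0,0,-0.4,0,160],[0,0,0,0,-0.52,0,160]])

```text
clock: 11.65
eef_pos: [0.5334, 0.0106, 0.1218]
tool_rot: [0.134, 0.714, -0.667, 0.165]
ft_force: [4.2, -5.5, 1.0]
gripper_width: 0.0558
```

```bash
python3 - <<'E'
from h import *
st();fj()
E
```

```text
t 11.65 pos [0.5334 0.0106 0.1218] q [-0.19  0.06 -0.75  0.36  0.15 -1.77] f [ 4.2 -5.5  1. ] m [-1.06 -0.4  -0.62] w 0.0558
F jar xyz [-3.2  6.2 -0.4] M [ 1.27  0.19 -0.09]
F tool [-4.1  0.4  5.7]
tcp in jar mm [  1.1   1.9 -16.2]
turn from home 81.7 tool y in jar [ 0.004  0.004 -1.   ]
```

Request:
drive_tool(moves=[[0,-5,0,0,0,0,160],[0,-12,0,0,0,0,160],[0,-22,0,0,0,0,160],[0,-35,0,0,0,0,160],[0,-50,0,0,0,0,160]])

```text
clock: 12.15
eef_pos: [0.5086, 0.0095, 0.1647]
tool_rot: [0.132, 0.718, -0.664, 0.162]
ft_force: [0.6, -0.1, -0.6]
gripper_width: 0.0559
```

```bash
python3 - <<'E'
from h import *
st();fj();im=snap('wrist','w8.png');print(w('tray_floor','wrist'))
E
```

```text
t 12.15 pos [0.5086 0.0095 0.1647] q [-0.21 -0.04 -0.71  0.5   0.16 -1.79] f [ 0.6 -0.1 -0.6] m [-0.13  0.35 -0.03] w 0.0559
F jar xyz [-0.2  0.2 -0.8] M [ 0.07 -0.37  0.  ]
F tool [-0.3  0.8  0.2]
tcp in jar mm [ 5.2 -1.7 33. ]
turn from home 81.4 tool y in jar [ 0.011 -0.003 -1.   ]
[(0.73, array([0.3763, 0.1492, 0.0046]))]
```

View pics/w8.png

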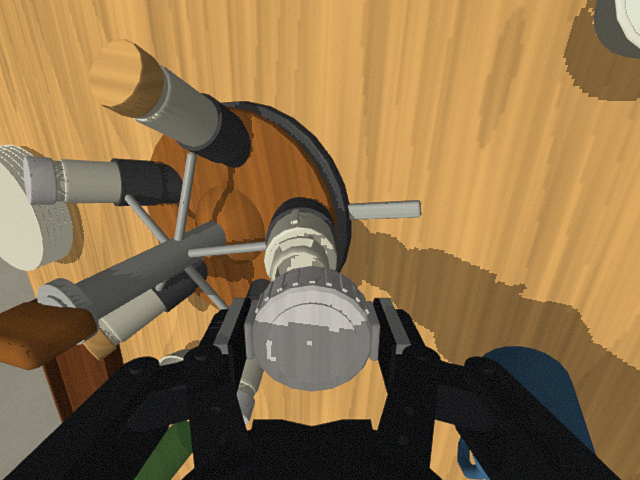

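```bash
sed -i 's/^AX=.*/AX=np.array([.6490,.0350,0]);FD=-169.0/' h.py; python3 - <<'E'
from h import *
st()
T=R.from_quat(read_state()['tool_rot']).as_matrix();x=T[:,0];print(np.degrees(np.arctan2(x[1],x[0])))
M=tool([0,0,-1],yawx(180))
s=plan([.48,.11,.21],M,1)
s=plan([.497,.43,.20],M,2,start=s)
print(w('tray_floor','scene'))
E
```

```text
t 12.25 pos [0.5102 0.0091 0.1666] q [-0.21 -0.04 -0.71  0.5   0.16 -1.79] f [ 0.4 -0.6 -0.5] m [-0.05  0.34 -0.02] w 0.0558
-178.41487667900836
d [   7.1  -43.6 -105. ] r [ 0.075  0.042 -0.423]
d [  -8.5    5.  -160. ] r [0. 0. 0.]
d [  -8.5    5.  -160. ] r [0. 0. 0.]
[(0.93, array([0.4981, 0.4283, 0.0045])), (0.44, array([0.3774, 0.1492, 0.0005]))]
```

Request:
drive_tool(moves=[[0,-15,0,0.01,0.01,-0.05,160],[2,-30,-15,0.03,0.02,-0.15,160],[4,-40,-45,0.05,0.03,-0.25,160],[6,-44,-75,0.06,0.04,-0.34,160],[7,-44,-105,0.075,0.042,-0.423,160]])

```text
clock: 12.8
eef_pos: [0.48, 0.1112, 0.209]
tool_rot: [0.001, -0.707, 0.707, 0.002]
ft_force: [1.0, -0.3, -0.4]
gripper_width: 0.0555
```

Request:
drive_tool(moves=[[0,0,0,0,0,0,160]])

```text
clock: 12.9
eef_pos: [0.4809, 0.1134, 0.207]
tool_rot: [-0.004, 0.707, -0.707, -0.001]
ft_force: [0.3, -1.0, -0.8]
gripper_width: 0.0557
```

```bash
python3 - <<'E'
from h import *
st()
M=tool([0,0,-1],yawx(180))
s=plan([.497,.43,.20],M,2)
E
```

```text
t 12.9 pos [0.4809 0.1134 0.207 ] q [ 0.1   0.23 -0.19  1.16  0.   -1.47] f [ 0.3 -1.  -0.8] m [ 0.05 -0.04 -0.03] w 0.0557
d [  -8.8    3.6 -158.3] r [0.    0.002 0.003]
d [  -8.4    3.6 -158.3] r [0.    0.002 0.003]
```

Request:
drive_tool(moves=[[-2,1,-32,0,0,0,160],[-3,2,-70,0,0,0,160],[-5,3,-110,0,0,0,160],[-7,3,-150,0,0,0,160],[-9,4,-190,0,0,0,160]])

```text
clock: 13.4
eef_pos: [0.4885, 0.301, 0.2036]
tool_rot: [0.001, -0.707, 0.707, 0.001]
ft_force: [0.5, -1.5, 0.3]
gripper_width: 0.0556
```

Request:
drive_tool(moves=[[-2,10,-40,0,0,0,160],[-4,25,-80,0,0,0,160],[-6,55,-110,0,0,0,160],[-8,95,-127,0,0,0,160],[-8,135,-127,0,0,0,160]])

```text
clock: 13.9
eef_pos: [0.4966, 0.4293, 0.0674]
tool_rot: [-0.001, 0.708, -0.706, 0.0]
ft_force: [1.3, 0.1, -1.3]
gripper_width: 0.056
```

```bash
python3 - <<'E'
from h import *
st()
M=tool([0,0,-1],yawx(180))
s=plan([.497,.43,.012],M,1)
im=snap('wrist','w9.png')
E
```

```text
t 13.9 pos [0.4966 0.4293 0.0674] q [ 0.62  0.63  0.05  1.    0.   -0.96] f [ 1.3  0.1 -1.3] m [-0.03 -0.02  0.01] w 0.056
d [-0.5 55.4 -0.6] r [0.002 0.002 0.001]
```

View pics/w9.png

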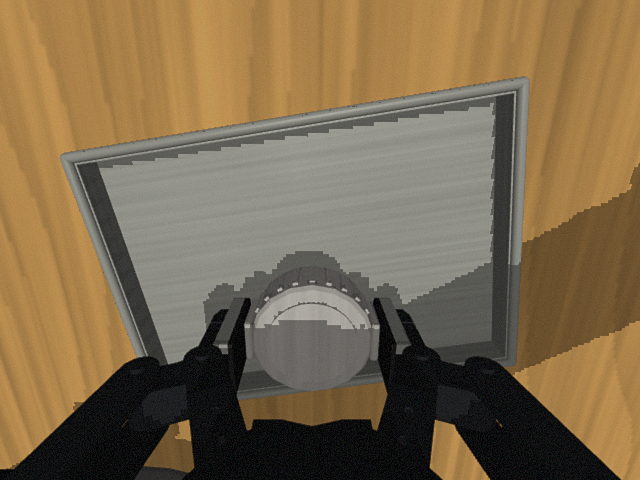

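Request:
drive_tool(moves=[[0,20,0,0,0,0,160],[0,38,0,0,0,0,160],[0,50,0,0,0,0,160],[0,55,0,0,0,0,160],[0,55,0,0,0,0,160]])

```text
clock: 14.45
eef_pos: [0.4958, 0.4263, 0.014]
tool_rot: [0.001, -0.707, 0.707, 0.002]
ft_force: [0.3, -0.1, -0.7]
gripper_width: 0.0556
```

Request:
drive_tool(moves=[[0,2,0,0,0,0,160],[0,4,0,0,0,0,160]])

```text
clock: 14.65
eef_pos: [0.497, 0.4275, 0.0115]
tool_rot: [-0.0, 0.708, -0.707, -0.0]
ft_force: [-0.3, 0.9, -0.2]
gripper_width: 0.0556
```

Request:
drive_tool(moves=[[0,1,0,0,0,0,160],[0,2,0,0,0,0,160]])

```text
clock: 14.85
eef_pos: [0.4963, 0.4272, 0.0087]
tool_rot: [-0.001, 0.707, -0.707, -0.001]
ft_force: [-0.3, 0.2, 0.2]
gripper_width: 0.0558
```

Request:
drive_tool(moves=[[0,1,0,0,0,0,160],[0,2,0,0,0,0,160]])

```text
clock: 15.05
eef_pos: [0.4961, 0.427, 0.0063]
tool_rot: [0.001, -0.707, 0.707, 0.001]
ft_force: [-0.1, -0.2, -1.1]
gripper_width: 0.0559
```

Request:
drive_tool(moves=[[0,1,0,0,0,0,160],[0,2,0,0,0,0,160],[0,2,0,0,0,0,160]])

```text
clock: 15.35
eef_pos: [0.4961, 0.4271, 0.005]
tool_rot: [0.001, -0.707, 0.707, 0.001]
ft_force: [-1.5, -0.6, 3.8]
gripper_width: 0.0559
```

```bash
python3 - <<'E'
from h import *
st()
E
```

```text
t 15.35 pos [0.4961 0.4271 0.005 ] q [ 0.61  0.68 -0.02  0.87  0.   -0.96] f [-1.5 -0.6  3.8] m [-0.27  0.29 -0.05] w 0.0559
```

Request:
drive_tool(moves=[[0,0.5,0,0,0,0,130],[0,0.5,0,0,0,0,100],[0,0.5,0,0,0,0,50],[0,0,0,0,0,0,0],[0,0,0,0,0,0,0]])

```text
clock: 15.85
eef_pos: [0.496, 0.4269, 0.0041]
tool_rot: [0.001, -0.707, 0.707, 0.001]
ft_force: [0.7, 0.1, 0.1]
gripper_width: 0.0853
```

Request:
drive_tool(moves=[[0,-20,0,0,0,0,0],[0,-60,0,0,0,0,0],[0,-110,0,0,0,0,0],[0,-150,0,0,0,0,0],[0,-150,0,0,0,0,0]])

```text
clock: 16.35
eef_pos: [0.5002, 0.4296, 0.1617]
tool_rot: [0.003, 0.71, -0.705, 0.003]
ft_force: [0.8, -0.6, -0.3]
gripper_width: 0.0855
```

```bash
python3 - <<'E'
from h import *
st()
im=snap('wrist','w10.png');im=snap('top','t2.png');print(w('lid_mid','top'),w('lid_mid','wrist'),w('shaker_mid','top'))
M=tool([0,0,-1],yawx(103.7))
s=plan([.47,.10,.21],M,2)
s=plan([.45,-.283,.14],M,3,start=s)
E
```

```text
t 16.35 pos [0.5002 0.4296 0.1617] q [ 0.61  0.57  0.2   1.2   0.   -0.96] f [ 0.8 -0.6 -0.3] m [ 0.02 -0.01  0.03] w 0.0855
[(0.67, array([0.4941, 0.4326, 0.0176]))] [(0.57, array([0.4855, 0.4279, 0.0059]))] [(0.85, array([ 0.4511, -0.2773,  0.0144]))]
d [ 12.8 -28.5 163.2] r [-0.003  0.666  0.002]
d [-90.7 -28.9 136.1] r [-0.003  0.666  0.002]
d [-122.5   23.3   36.7] r [0. 0. 0.]
d [-122.5   23.3   36.7] r [0. 0. 0.]
d [-122.5   23.3   36.7] r [0. 0. 0.]
```

View pics/w10.png

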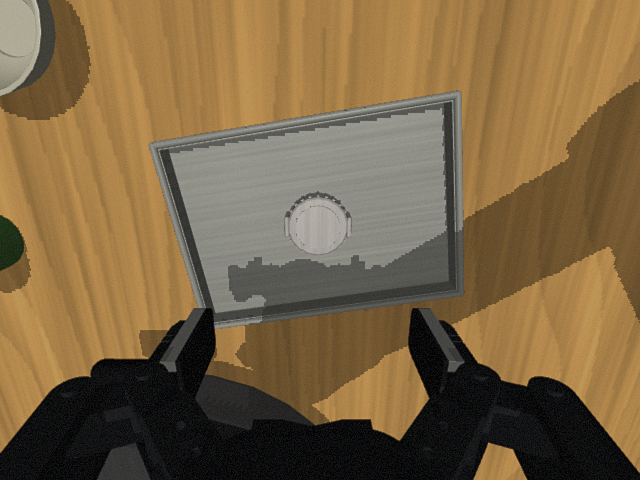

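Request:
drive_tool(moves=[[2,-10,32,0,0.13,0,0],[5,-20,65,0,0.27,0,0],[8,-25,98,0,0.4,0,0],[10,-28,130,0,0.53,0,0],[13,-28,163,0,0.666,0,0]])

```text
clock: 17.1
eef_pos: [0.4826, 0.2625, 0.181]
tool_rot: [-0.231, -0.667, 0.669, 0.235]
ft_force: [0.5, -0.0, 0.2]
gripper_width: 0.0858
```

Request:
drive_tool(moves=[[-18,-6,27,0,0.13,0,0],[-36,-12,54,0,0.27,0,0],[-54,-18,82,0,0.4,0,0],[-72,-24,109,0,0.53,0,0],[-90,-29,136,0,0.666,0,0]])

```text
clock: 17.6
eef_pos: [0.4689, 0.1001, 0.21]
tool_rot: [-0.437, -0.553, 0.556, 0.44]
ft_force: [-0.5, -0.1, -0.1]
gripper_width: 0.0856
```

Request:
drive_tool(moves=[[-40,0,12,0,0,0,0],[-80,0,24,0,0,0,0],[-120,0,36,0,0,0,0],[-160,5,48,0,0,0,0],[-200,15,60,0,0,0,0]])

```text
clock: 18.1
eef_pos: [0.4585, -0.1085, 0.1954]
tool_rot: [-0.436, -0.555, 0.557, 0.438]
ft_force: [0.7, -0.4, -0.1]
gripper_width: 0.0852
```

```bash
python3 - <<'E'
from h import *
st()
M=tool([0,0,-1],yawx(103.7))
s=plan([.45,-.283,.12],M,1)
E
```

```text
t 18.1 pos [ 0.4585 -0.1085  0.1954] q [-0.37  0.19 -0.27  1.12 -0.   -0.61] f [ 0.7 -0.4 -0.1] m [-0.04 -0.06 -0.04] w 0.0852
d [-167.6   75.4   49.2] r [-0.004 -0.     0.001]
```

Request:
drive_tool(moves=[[-40,15,12,0,0,0,0],[-80,30,24,0,0,0,0],[-125,45,36,0,0,0,0],[-168,65,49,0,0,0,0],[-168,65,49,0,0,0,0]])

```text
clock: 18.6
eef_pos: [0.4487, -0.2854, 0.1273]
tool_rot: [-0.436, -0.553, 0.556, 0.441]
ft_force: [0.8, 0.2, 0.3]
gripper_width: 0.0859
```

```bash
python3 - <<'E'
from h import *
st()
im=snap('wrist','w11.png');print(w('shaker_mid','wrist'))
st()
cv2.imwrite('pics/c7.png',cv2.resize(im[130:330,190:450,::-1],None,fx=2.5,fy=2.5,interpolation=2))
for q in [[.45,-.283,.043],[.45,-.283,.022]]:print((w2px('wrist',q)-[190,130])*2.5)
E
```

```text
t 18.6 pos [ 0.4487 -0.2854  0.1273] q [-0.68  0.35 -0.23  0.99 -0.   -0.92] f [0.8 0.2 0.3] m [ 0.12 -0.01 -0.04] w 0.0859
[(0.61, array([ 0.4476, -0.2812,  0.0132]))]
t 18.7 pos [ 0.4495 -0.2814  0.1294] q [-0.68  0.35 -0.23  1.   -0.   -0.91] f [-0.3  0.5  0.6] m [ 0.03 -0.01  0.02] w 0.0851
[296.4623836  298.38872778]
[296.66793193 275.06007408]
```

View pics/c7.png

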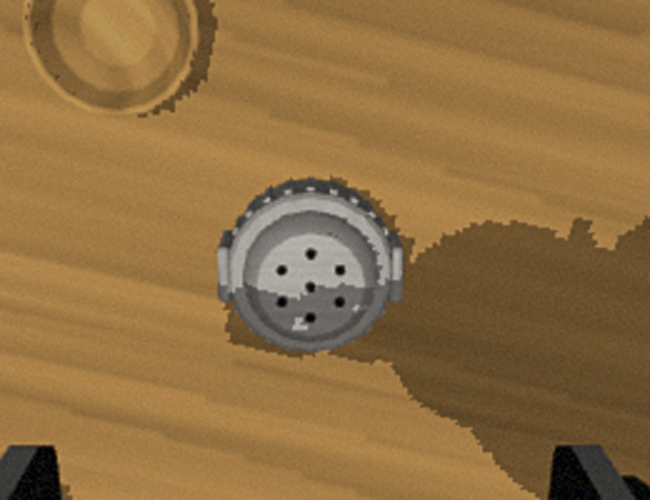

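```bash
python3 - <<'E'
from h import *
st()
M=tool([0,0,-1],yawx(103.7))
s=plan([.4495,-.2820,.001],M,1)
im=snap('wrist','w12.png')
from math import *
c=cv2.cvtColor(im,cv2.COLOR_RGB2GRAY)
cv2.imwrite('pics/c8.png',cv2.resize(im[130:330,190:450,::-1],None,fx=2.5,fy=2.5,interpolation=2))
for q in [[.4495,-.282,.032]]:print((w2px('wrist',q)-[190,130])*2.5)
E
```

```text
t 18.7 pos [ 0.4495 -0.2814  0.1294] q [-0.68  0.35 -0.23  1.   -0.   -0.91] f [-0.3  0.5  0.6] m [ 0.03 -0.01  0.02] w 0.0851
d [ -1.2 128.4  -0.6] r [-0.006 -0.003  0.005]
[298.91390661 281.33056144]
```

View pics/c8.png

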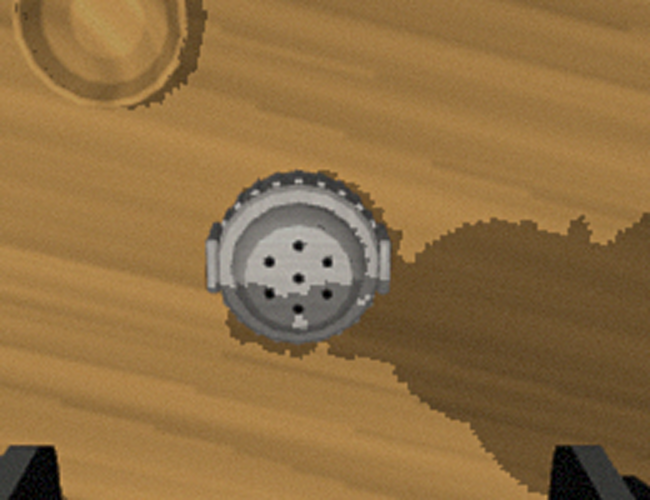

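Request:
drive_tool(moves=[[-1.2,40,-0.6,0,0,0,0],[-1.2,80,-0.6,0,0,0,0],[-1.2,110,-0.6,0,0,0,0],[-1.2,118,-0.6,0,0,0,0],[-1.2,118,-0.6,0,0,0,0]])

```text
clock: 19.25
eef_pos: [0.451, -0.281, 0.013]
tool_rot: [-0.435, -0.556, 0.557, 0.438]
ft_force: [-0.4, -0.1, -0.0]
gripper_width: 0.0853
```

```bash
python3 - <<'E'
from h import *
st()
M=tool([0,0,-1],yawx(103.7))
s=plan([.4495,-.2820,.001],M,1)
E
```

```text
t 19.25 pos [ 0.451 -0.281  0.013] q [-0.68  0.47 -0.39  0.72 -0.   -0.92] f [-0.4 -0.1 -0. ] m [ 0.   -0.    0.07] w 0.0853
d [-0.7 12.   1.7] r [-0.005  0.001  0.003]
```

Request:
drive_tool(moves=[[-0.5,5,1.5,0,0,0,0],[-0.5,11,1.5,0,0,0,40],[-0.5,11,1.5,0,0,0,90],[-0.5,11,1.5,0,0,0,140],[-0.5,11,1.5,0,0,0,160]])

```text
clock: 19.75
eef_pos: [0.451, -0.2843, 0.0035]
tool_rot: [-0.437, -0.555, 0.557, 0.437]
ft_force: [-0.2, -0.9, 3.2]
gripper_width: 0.0559
```

Request:
drive_tool(moves=[[0,0,0,0,0,0,160],[0,0,0,0,0,0,160]])

```text
clock: 19.95
eef_pos: [0.451, -0.2843, 0.0035]
tool_rot: [-0.437, -0.555, 0.557, 0.437]
ft_force: [-0.6, 0.9, 6.0]
gripper_width: 0.0558
```

```bash
python3 - <<'E'
from h import *
st()
im=snap('wrist','w13.png')
cv2.imwrite('pics/c9.png',cv2.resize(im[230:480,190:450,::-1],None,fx=2.3,fy=2.3,interpolation=2))
E
```

```text
t 19.95 pos [ 0.451  -0.2843  0.0035] q [-0.68  0.48 -0.4   0.69 -0.   -0.92] f [-0.6  0.9  6. ] m [0.21 0.16 0.01] w 0.0558
```

View pics/c9.png

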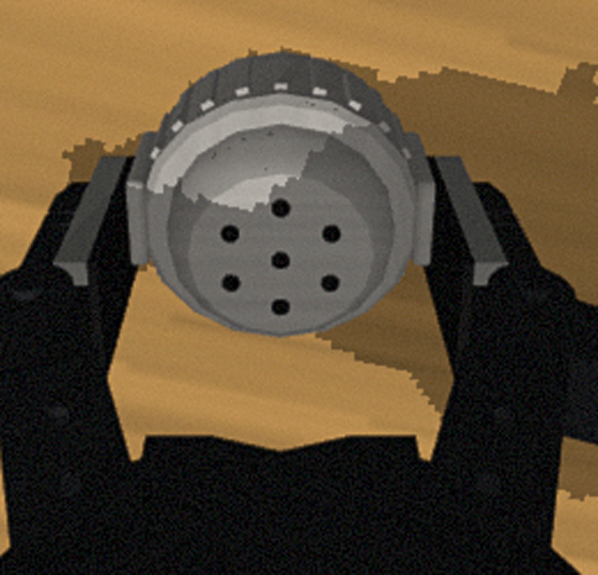

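```bash
python3 - <<'E'
from h import *
s=read_state();T=R.from_quat(s['tool_rot']);p=px2w('wrist',190+280.5/2.3,230+258/2.3,.032)
print(p,T.inv().apply(p-np.array(s['eef_pos']))*1000)
# same for lid grasp in w9-like reference: TCP in px
print(w2px('wrist',np.array(s['eef_pos'])+T.apply([0,-.0285,0])))
m=camera_model('wrist');print(T.inv().apply(np.array(m['origin'])-s['eef_pos'])*1000,(T.inv()*R.from_quat(m['rotation'])).as_matrix().round(3))
E
```

```text
[ 0.44784379 -0.28487981  0.032     ] [  0.1904274  -28.51233393   3.26120023]
[311.4729279  349.16382856]
[-1.05870363e-03 -1.42524427e+02  8.44542420e+01] [[ 1.    -0.     0.   ]
 [-0.    -0.324  0.946]
 [-0.    -0.946 -0.324]]
```

Request:
drive_tool(moves=[[0,0,0,0,0,0,60],[0,0,0,0,0,0,60],[0,0,3.3,0,0,0,60],[0,0,3.3,0,0,0,60],[0,0,3.3,0,0,0,130]])

```text
clock: 20.5
eef_pos: [0.447, -0.2846, 0.0028]
tool_rot: [-0.436, -0.555, 0.557, 0.438]
ft_force: [0.4, 0.2, -0.7]
gripper_width: 0.0556
```

Request:
drive_tool(moves=[[0,0,0,0,0,0,160],[0,0,0,0,0,0,160],[0,0,0,0,0,0,160]], newtons=60)

```text
clock: 20.8
eef_pos: [0.4472, -0.2847, 0.0029]
tool_rot: [-0.436, -0.555, 0.557, 0.438]
ft_force: [-1.0, 0.3, 4.7]
gripper_width: 0.0555
```

```bash
python3 - <<'E'
from h import *
st()
im=snap('wrist','w14.png')
cv2.imwrite('pics/c10.png',cv2.resize(im[230:480,190:450,::-1],None,fx=2.3,fy=2.3,interpolation=2))
E
```

```text
t 20.8 pos [ 0.4472 -0.2847  0.0029] q [-0.69  0.48 -0.41  0.69 -0.   -0.92] f [-1.   0.3  4.7] m [ 0.12  0.2  -0.03] w 0.0555
```

View pics/c10.png

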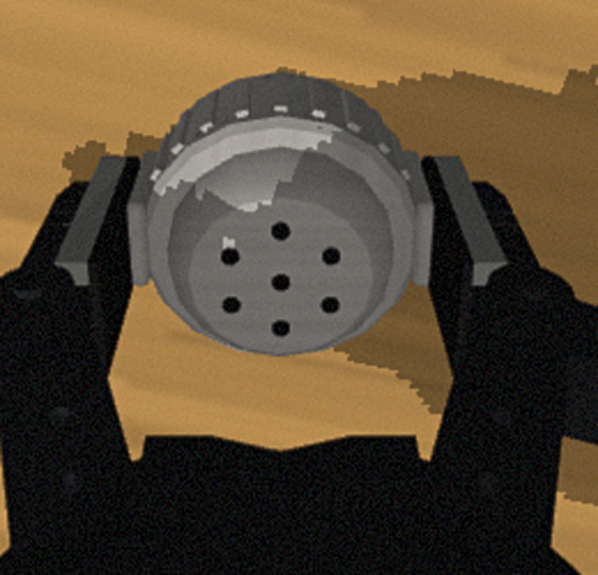

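```bash
python3 - <<'E'
from h import *
s=read_state()
p0=np.array(s['eef_pos']);R0=R.from_quat(s['tool_rot'])
s=plan([.4472,-.275,.17],R0,1)
p,M=jartool(70,85);print(p)
plan(p,M,2,start=s)
E
```

```text
d [   9.4 -167.2   -1.8] r [0. 0. 0.]
[0.49725685 0.00550412 0.20044155]
d [130.4 -15.4 -57.4] r [-0.173 -0.706  0.166]
d [  58.3  -14.8 -130. ] r [-0.173 -0.706  0.166]
```

Request:
drive_tool(moves=[[0,-15,0,0,0,0,160],[0,-50,0,0,0,0,160],[0,-95,0,0,0,0,160],[5,-140,0,0,0,0,160],[9,-167,0,0,0,0,160]])

```text
clock: 21.35
eef_pos: [0.4466, -0.2764, 0.1728]
tool_rot: [-0.437, -0.555, 0.557, 0.436]
ft_force: [1.4, 0.2, -0.5]
gripper_width: 0.0554
```

Request:
drive_tool(moves=[[26,-3,-11,-0.035,-0.14,0.033,160],[52,-6,-23,-0.07,-0.28,0.066,160],[78,-9,-34,-0.105,-0.42,0.1,160],[104,-12,-46,-0.14,-0.56,0.133,160],[130,-15,-57,-0.173,-0.706,0.166,160]])

```text
clock: 21.85
eef_pos: [0.47, -0.1345, 0.1842]
tool_rot: [0.295, 0.68, -0.658, -0.133]
ft_force: [0.1, -1.1, -0.3]
gripper_width: 0.0555
```

```bash
python3 - <<'E'
from h import *
st()
p,M=jartool(70,85);print(p)
plan(p,M,1)
E
```

```text
t 21.85 pos [ 0.47   -0.1345  0.1842] q [-0.45  0.03 -0.51  0.8   0.06 -1.39] f [ 0.1 -1.1 -0.3] m [ 0.05  0.15 -0.04] w 0.0555
[0.49725685 0.00550412 0.20044155]
d [  55.8  -15.1 -131.4] r [-0.171 -0.703  0.166]
```

Request:
drive_tool(moves=[[11,-4,-26,-0.035,-0.14,0.033,160],[22,-7,-53,-0.07,-0.28,0.066,160],[33,-10,-79,-0.105,-0.42,0.1,160],[44,-12,-105,-0.14,-0.56,0.133,160],[56,-15,-131,-0.171,-0.703,0.166,160]])

```text
clock: 22.35
eef_pos: [0.4974, 0.005, 0.2001]
tool_rot: [0.115, 0.711, -0.668, 0.187]
ft_force: [1.3, -0.4, -0.6]
gripper_width: 0.0557
```

Request:
drive_tool(moves=[[0,0,0,0,0,0,160],[0,0,0,0,0,0,160]])

```text
clock: 22.55
eef_pos: [0.4974, 0.0038, 0.2]
tool_rot: [0.117, 0.711, -0.669, 0.184]
ft_force: [-0.3, 0.0, -1.0]
gripper_width: 0.0554
```

```bash
python3 - <<'E'
from h import *
st();fj()
p,M=jartool(70,85);plan(p,M,1)
im=snap('wrist','w15.png')
m,a,y=jarframe();print(w2px('wrist',m)); st()
print(w('jar_mouth','wrist'),m)
E
```

```text
t 22.55 pos [0.4974 0.0038 0.2   ] q [-0.23 -0.1  -0.67  0.6   0.17 -1.86] f [-0.3  0.  -1. ] m [-0.17  0.38 -0.01] w 0.0554
F jar xyz [ 0.7 -0.1 -0.8] M [ 0.09 -0.4   0.03]
F tool [ 0.7  0.8 -0. ]
tcp in jar mm [ 0.3  1.7 69.7]
turn from home 84.6 tool y in jar [ 0.002  0.002 -1.   ]
d [-0.2 -0.3 -1.7] r [-0.002 -0.007  0.002]
[310.44878781 259.23018425]
t 22.6 pos [0.4977 0.0033 0.2003] q [-0.23 -0.1  -0.67  0.6   0.17 -1.86] f [-0.5 -0.7  0. ] m [-0.09  0.37  0.03] w 0.055
[] [0.5262966  0.01114888 0.137     ]
```

View pics/w15.png

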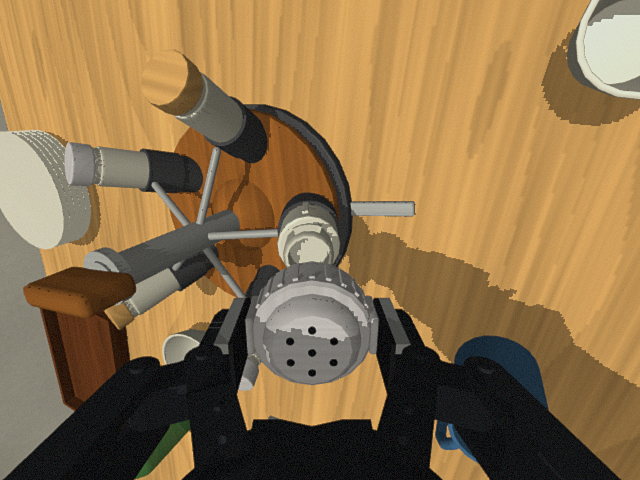

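Request:
drive_tool(moves=[[0,15,-2,0,-0.007,0,160],[0,30,-2,0,-0.007,0,160],[0,45,-2,0,-0.007,0,160],[0,58,-2,0,-0.007,0,160],[0,60,-2,0,-0.007,0,160]])

```text
clock: 23.15
eef_pos: [0.5221, 0.0096, 0.1445]
tool_rot: [0.115, 0.71, -0.669, 0.186]
ft_force: [-1.3, 0.6, -2.1]
gripper_width: 0.0559
```

Request:
drive_tool(moves=[[0,0,0,0,0,0,160],[0,0,0,0,0,0,160]])

```text
clock: 23.35
eef_pos: [0.523, 0.0098, 0.1468]
tool_rot: [0.115, 0.71, -0.669, 0.187]
ft_force: [0.8, 0.4, -1.7]
gripper_width: 0.0556
```

```bash
python3 - <<'E'
from h import *
st();fj()
snap('scene','s2.png');s=cv2.imread('pics/s2.png')
im=snap('wrist','w16.png')
cv2.imwrite('pics/c11.png',np.hstack([cv2.resize(im[180:400,200:420,::-1],(400,400),interpolation=2),cv2.resize(s[220:320,260:360],(400,400),interpolation=2)]))
E
```

```text
t 23.35 pos [0.523  0.0098 0.1468] q [-0.2   0.   -0.73  0.43  0.16 -1.84] f [ 0.8  0.4 -1.7] m [-0.05  0.41 -0.02] w 0.0556
F jar xyz [-0.  -0.3 -1.9] M [-0.02 -0.42 -0.03]
F tool [-0.   1.9 -0.3]
tcp in jar mm [-1.   0.7 10.4]
turn from home 85.0 tool y in jar [ 0.001  0.003 -1.   ]
```

View pics/c11.png

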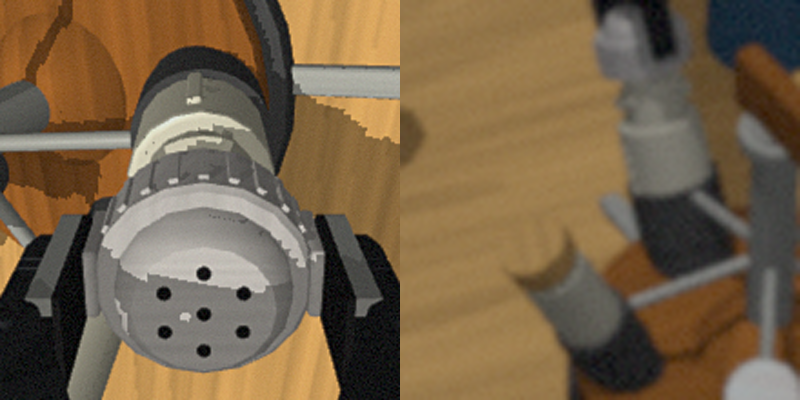

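Request:
drive_tool(moves=[[1,2,-1,0,0,0,160],[1,4,-1,0,0,0,160],[1,7,-1,0,0,0,160],[1,10,-1,0,0,0,160]])

```text
clock: 23.85
eef_pos: [0.5259, 0.012, 0.1367]
tool_rot: [0.115, 0.71, -0.669, 0.188]
ft_force: [0.2, -1.2, -0.5]
gripper_width: 0.0554
```

```bash
python3 - <<'E'
from h import *
fj()
E
```

```text
F jar xyz [ 0.3  1.2 -0.4] M [ 0.05 -0.4  -0.01]
F tool [0.2 0.4 1.2]
tcp in jar mm [ 0.3 -1.  -0.2]
turn from home 85.1 tool y in jar [ 0.001  0.002 -1.   ]
```

Request:
drive_tool(moves=[[0,2,0,0,0,0,160],[0,4,0,0,0,0,160],[0,6,0,0,0,0,160],[0,8,0,0,0,0,160]])

```text
clock: 24.25
eef_pos: [0.529, 0.0129, 0.131]
tool_rot: [0.115, 0.71, -0.669, 0.188]
ft_force: [-17.8, 2.0, 24.0]
gripper_width: 0.0556
```

```bash
python3 - <<'E'
from h import *
fj()
E
```

```text
F jar xyz [ 5.4 -5.3 28.9] M [-0.35 -1.09 -0.08]
F tool [  5.8 -28.9  -4.8]
tcp in jar mm [-0.2 -1.2 -6.8]
turn from home 85.1 tool y in jar [-0.     0.002 -1.   ]
```

```bash
python3 - <<'E'
from h import *
st()
im=snap('wrist','w17.png');snap('scene','s3.png');s=cv2.imread('pics/s3.png')
cv2.imwrite('pics/c12.png',np.hstack([cv2.resize(im[180:400,200:420,::-1],(400,400),interpolation=2),cv2.resize(s[220:320,260:360],(400,400),interpolation=2)]))
print(w2px('wrist',np.array(read_state()['eef_pos'])-R.from_quat(read_state()['tool_rot']).apply([0,.029,0])))
fj()
E
```

```text
t 24.25 pos [0.529  0.0129 0.131 ] q [-0.19  0.03 -0.75  0.38  0.16 -1.83] f [-17.8   2.   24. ] m [0.13 1.14 0.07] w 0.0556
[309.64496366 347.7792884 ]
F jar xyz [ 3.  -2.9 16.9] M [-0.28 -0.88 -0.09]
F tool [  3.2 -16.9  -2.6]
tcp in jar mm [-0.4 -1.2 -6.9]
turn from home 85.1 tool y in jar [-0.001  0.002 -1.   ]
```

View pics/c12.png

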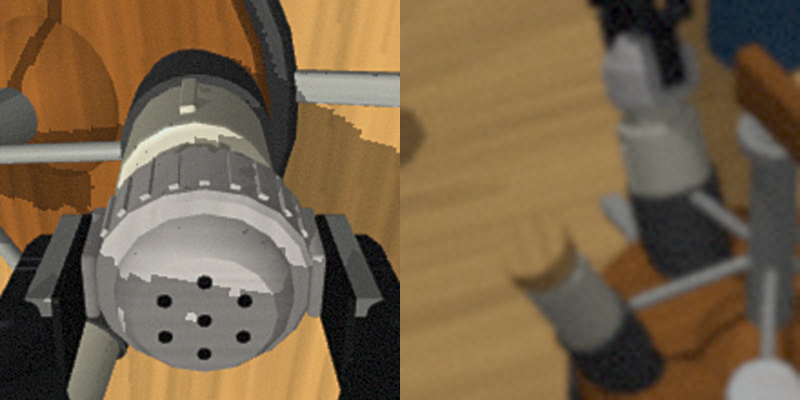

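```bash
cat > ov.py <<'E'
from h import *
def ov(f,out,turn=85):
    im=get_image('wrist')[:,:,::-1].copy()
    cv2.imwrite('pics/'+f,im)
    im=cv2.resize(im[100:480,170:450],None,fx=2.1,fy=2.1,interpolation=2)
    m,a,y=jarframe();x=np.cross(y,a)
    def P(q):return ((w2px('wrist',q)-[170,100]+.5)*2.1)
    def circ(c,r,col,x=x,y=y):
        t=np.linspace(0,2*np.pi,73);pts=np.array([P(c+r*(np.cos(k)*x+np.sin(k)*y)) for k in t]).astype(int)
        cv2.polylines(im,[pts],True,col,1)
    circ(m-a*.022,.0235,(0,255,0));circ(m-a*.070,.0235,(0,255,0));circ(m,.0175,(0,0,255));circ(m-a*.022,.0175,(0,0,255))
    o=np.array(yawx(FD));X=np.array([1,0,0.]);Y=np.array([0,1.,0])
    circ(AX+[0,0,.012],.112,(255,0,0),X,Y)
    for q in [m+y*.0235-a*.04, m+y*.0235-a*.022]: cv2.circle(im,tuple(P(q).astype(int)),3,(255,255,0),-1)
    cv2.line(im,tuple(P(AX+o*.11+[0,0,.006]).astype(int)),tuple(P(AX+o*.173+[0,0,.006]).astype(int)),(255,0,255),1)
    s=read_state();T=R.from_quat(s['tool_rot']);M=T.as_matrix();e=np.array(s['eef_pos'])
    mid=e-M[:,1]*.008
    circ(mid-M[:,1]*.011,.0255,(0,255,255),M[:,0],M[:,2]);circ(mid+M[:,1]*.011,.0255,(0,255,255),M[:,0],M[:,2])
    cv2.imwrite('pics/'+out,im)
E
python3 - <<'E'
from ov import *
ov('w18.png','c13.png');fj()
E
```

```text
F jar xyz [ 3.1 -3.4 16.5] M [-0.23 -0.84 -0.04]
F tool [  3.4 -16.5  -3.1]
tcp in jar mm [-0.5 -1.2 -6.9]
turn from home 85.1 tool y in jar [-0.001  0.002 -1.   ]
```

View pics/c13.png

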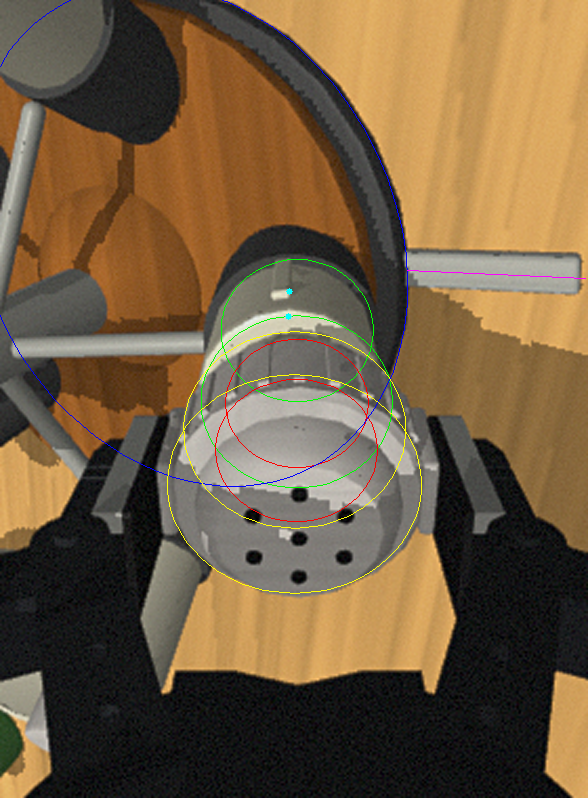

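Request:
drive_tool(moves=[[0,-2,0,0,0,0,160],[0,-4,0,0,0,0,160],[0,-4,0,0,0,0,160]])

```text
clock: 24.7
eef_pos: [0.5275, 0.0122, 0.1332]
tool_rot: [0.115, 0.71, -0.669, 0.188]
ft_force: [0.3, 0.4, -0.1]
gripper_width: 0.0557
```

```bash
python3 - <<'E'
from h import *
fj()
E
```

```text
F jar xyz [-0.3 -0.3 -0.2] M [-0.03 -0.37  0.06]
F tool [-0.3  0.2 -0.3]
tcp in jar mm [ 0.3 -0.8 -4. ]
turn from home 85.1 tool y in jar [ 0.001  0.002 -1.   ]
```

Request:
drive_tool(moves=[[-2,0,0,0,0,0,160],[-4,0,0,0,0,0,160],[-4,0,0,0,0,0,160]])

```text
clock: 25.0
eef_pos: [0.5316, 0.0126, 0.135]
tool_rot: [0.115, 0.71, -0.669, 0.188]
ft_force: [0.3, -0.3, -0.8]
gripper_width: 0.0557
```

```bash
python3 - <<'E'
from h import *
fj()
E
```

```text
F jar xyz [ 0.1  0.3 -0.9] M [-0.04 -0.41 -0.  ]
F tool [0.1 0.9 0.4]
tcp in jar mm [-4.1 -0.4 -4.1]
turn from home 85.1 tool y in jar [ 0.001  0.002 -1.   ]
```

```bash
python3 - <<'E'
from ov import *
ov('w19.png','c14.png');fj()
snap('scene','s4.png');s=cv2.imread('pics/s4.png');cv2.imwrite('pics/c15.png',cv2.resize(s[215:305,270:360],None,fx=6,fy=6,interpolation=2))
E
```

```text
F jar xyz [ 0.2 -0.6 -0.9] M [ 0.04 -0.42 -0.01]
F tool [ 0.2  0.9 -0.6]
tcp in jar mm [-3.9 -0.5 -4.1]
turn from home 85.1 tool y in jar [ 0.001  0.002 -1.   ]
```

View pics/c14.png

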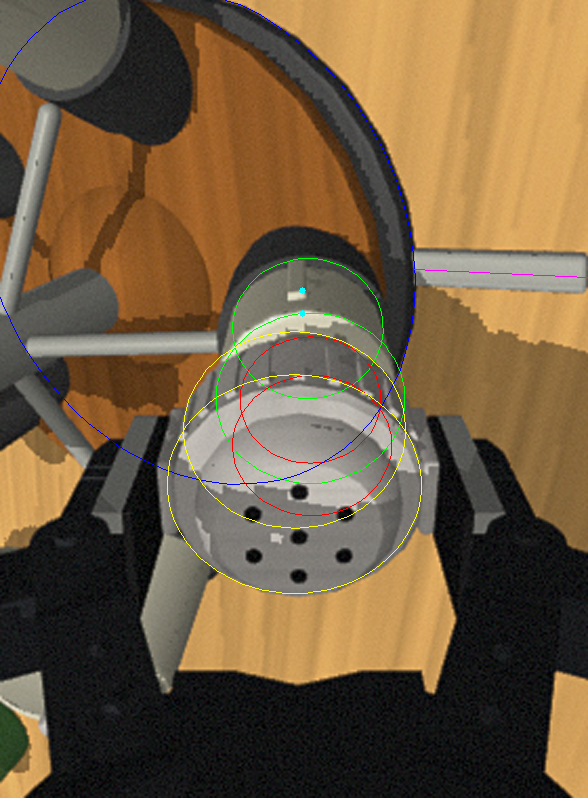

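View pics/c15.png

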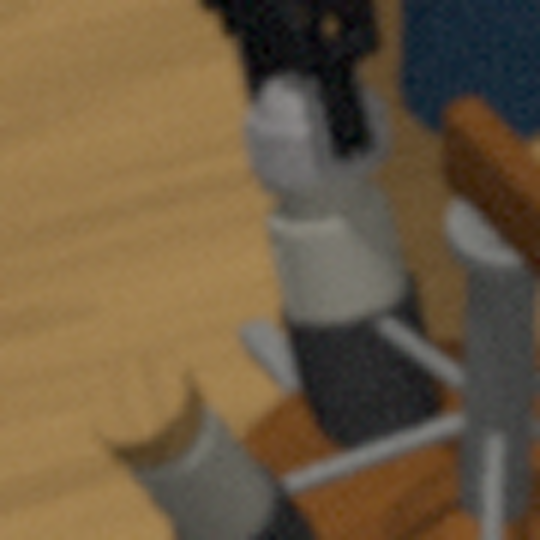

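Request:
drive_tool(moves=[[2,0,0,0,0,0,160],[2,0,2,0,0,0,160],[2,0,4,0,0,0,160],[2,0,4,0,0,0,160]])

```text
clock: 25.5
eef_pos: [0.5294, 0.0087, 0.1337]
tool_rot: [0.115, 0.71, -0.669, 0.187]
ft_force: [-0.4, 1.4, -1.4]
gripper_width: 0.0555
```

```bash
python3 - <<'E'
from h import *
fj()
E
```

```text
F jar xyz [ 0.7 -1.4 -1.2] M [-0.34 -0.44  0.02]
F tool [ 0.8  1.2 -1.4]
tcp in jar mm [-0.9  3.  -4.1]
turn from home 85.0 tool y in jar [ 0.001  0.001 -1.   ]
```

Request:
drive_tool(moves=[[0,0,-2,0,0,0,160],[0,0,-4,0,0,0,160],[0,0,-6,0,0,0,160],[0,0,-6,0,0,0,160]])

```text
clock: 25.9
eef_pos: [0.5291, 0.0147, 0.1342]
tool_rot: [0.115, 0.71, -0.669, 0.188]
ft_force: [0.5, -0.2, -0.6]
gripper_width: 0.0555
```

```bash
python3 - <<'E'
from h import *
fj()
E
```

```text
F jar xyz [-0.1  0.3 -0.7] M [-0.04 -0.37 -0.02]
F tool [-0.1  0.7  0.3]
tcp in jar mm [-2. -3. -4.]
turn from home 85.1 tool y in jar [ 0.001  0.002 -1.   ]
```

```bash
cat > ov2.py <<'E'
from h import *
def ov2(out,below=.003):
    s=get_image('scene')[:,:,::-1].copy();x0,y0,k=255,205,7
    im=cv2.resize(s[y0:y0+85,x0:x0+105],None,fx=k,fy=k,interpolation=2)
    m,a,y=jarframe();x=np.cross(y,a)
    def P(q):return ((w2px('scene',q)-[x0,y0]+.5)*k)
    def circ(c,r,col,x=x,y=y):
        t=np.linspace(0,2*np.pi,73);pts=np.array([P(c+r*(np.cos(q)*x+np.sin(q)*y)) for q in t]).astype(int)
        cv2.polylines(im,[pts],True,col,1)
    circ(m-a*.022,.0235,(0,255,0));circ(m-a*.070,.0235,(0,255,0));circ(m,.0175,(0,0,255));circ(m-a*.022,.0175,(0,0,255))
    st=read_state();M=R.from_quat(st['tool_rot']).as_matrix();e=np.array(st['eef_pos'])+M[:,1]*below
    circ(e,.0255,(0,255,255),M[:,0],M[:,2]);circ(e-M[:,1]*.022,.0255,(0,255,255),M[:,0],M[:,2])
    cv2.imwrite('pics/'+out,im)
E
python3 - <<'E'
from ov2 import *
ov2('c16.png')
E
```

```text
(no output)
```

View pics/c16.png

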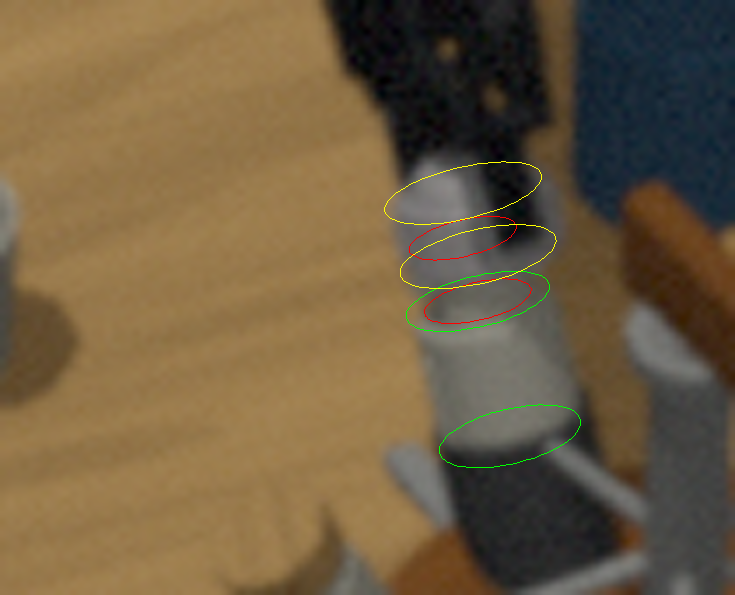

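```bash
cat > ov3.py <<'E'
from h import *
s=read_state();T=R.from_quat(s['tool_rot']);m=camera_model('wrist')
C=T.inv()*R.from_quat(m['rotation']);c=T.inv().apply(np.array(m['origin'])-s['eef_pos']);K=m['K']
print(c)
def proj(p,e,q):
    T=R.from_quat(np.array(q)/np.linalg.norm(q));o=np.array(e)+T.apply(c);v=(T*C).inv().apply(np.array(p)-o);v=K@v;return v[:2]/v[2]
def run(f,e,q,out,x0,y0,x1,y1,k):
    im=cv2.resize(cv2.imread('pics/'+f)[y0:y1,x0:x1],None,fx=k,fy=k,interpolation=2)
    m,a,y=jarframe();x=np.cross(y,a)
    P=lambda p:(proj(p,e,q)-[x0,y0]+.5)*k
    def circ(cc,r,col,x=x,y=y):
        pts=np.array([P(cc+r*(np.cos(t)*x+np.sin(t)*y)) for t in np.linspace(0,2*np.pi,73)]).astype(int);cv2.polylines(im,[pts],True,col,1)
    circ(m-a*.022,.0235,(0,255,0));circ(m-a*.07,.0235,(0,255,0));circ(m,.0175,(0,0,255))
    o=np.array(yawx(FD));circ(AX+[0,0,.012],.112,(255,0,0),np.array([1.,0,0]),np.array([0,1.,0]))
    cv2.line(im,tuple(P(AX+o*.11+[0,0,.006]).astype(int)),tuple(P(AX+o*.173+[0,0,.006]).astype(int)),(255,0,255),1)
    cv2.imwrite('pics/'+out,im)
run('w15.png',[.4975,.0036,.2001],[0.117,.711,-.669,.184],'c17.png',180,150,440,350,3)
run('w8.png',[.5094,.0093,.1656],[0.132,.718,-.664,.162],'c18.png',180,150,440,350,3)
E
python3 ov3.py
```

```text
[ 0.00069076 -0.14285028  0.08380596]
```

View pics/c17.png

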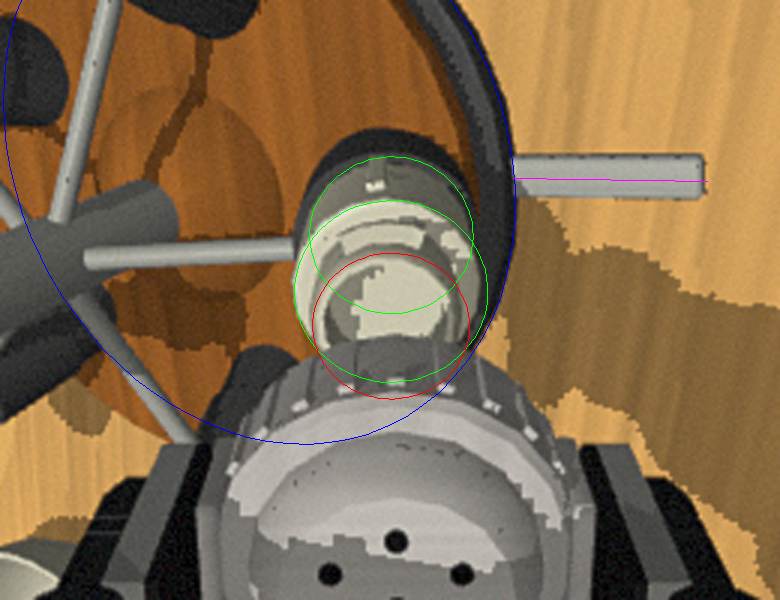

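View pics/c18.png

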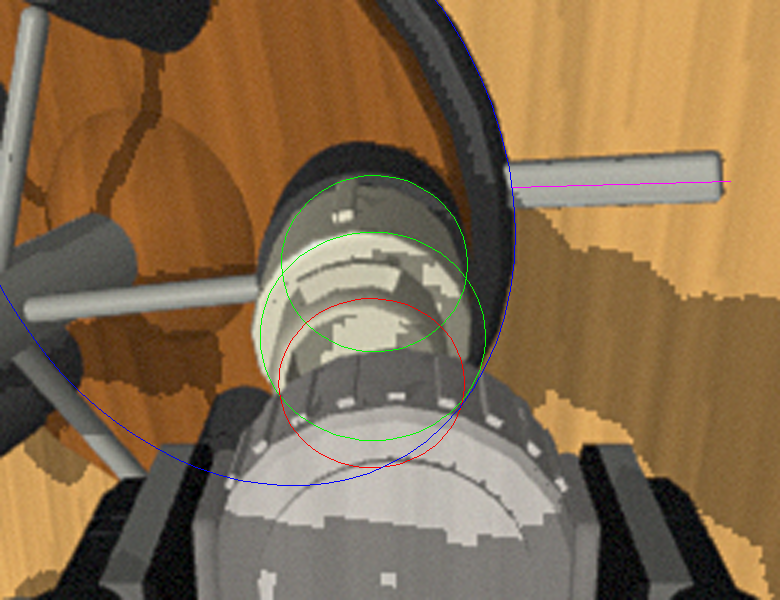

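Request:
drive_tool(moves=[[0.6,0,2.6,0,0,0,160],[0.6,1,2.6,0,0,0,160],[0.6,3,2.6,0,0,0,160],[0.6,4.5,2.6,0,0,0,160]])

```text
clock: 26.35
eef_pos: [0.531, 0.0119, 0.1297]
tool_rot: [0.115, 0.71, -0.669, 0.188]
ft_force: [-0.1, -0.7, 0.1]
gripper_width: 0.0556
```

```bash
python3 - <<'E'
from h import *
fj()
E
```

```text
F jar xyz [0.2 0.6 0.2] M [ 0.16 -0.35  0.04]
F tool [ 0.1 -0.2  0.6]
tcp in jar mm [-1.2  0.2 -8.6]
turn from home 85.0 tool y in jar [ 0.001  0.003 -1.   ]
```

Past the previous catch point with no force. Continue.

Request:
drive_tool(moves=[[0,1.5,0,0,0,0,160],[0,3,0,0,0,0,160],[0,4.5,0,0,0,0,160]])

```text
clock: 26.65
eef_pos: [0.5329, 0.0123, 0.1257]
tool_rot: [0.115, 0.71, -0.669, 0.188]
ft_force: [1.5, -0.6, -0.0]
gripper_width: 0.0557
```

```bash
python3 - <<'E'
from h import *
fj()
E
```

```text
F jar xyz [-1.2  0.9 -0.6] M [ 0.34 -0.25 -0.01]
F tool [-1.3  0.6  0.8]
tcp in jar mm [ -1.3   0.2 -13.1]
turn from home 85.1 tool y in jar [ 0.001  0.003 -1.   ]
```

Request:
drive_tool(moves=[[0,1,0,0,0,0,160],[0,2,0,0,0,0,160],[0,2,0,0,0,0,160]])

```text
clock: 26.95
eef_pos: [0.5336, 0.0125, 0.1243]
tool_rot: [0.115, 0.71, -0.669, 0.188]
ft_force: [-2.0, -2.1, 5.2]
gripper_width: 0.0558
```

```bash
python3 - <<'E'
from h import *
fj()
E
```

```text
F jar xyz [-0.   1.6  5.7] M [ 0.24 -0.48 -0.02]
F tool [-0.2 -5.7  1.7]
tcp in jar mm [ -1.4   0.1 -14.6]
turn from home 85.1 tool y in jar [ 0.     0.003 -1.   ]
```

Request:
drive_tool(moves=[[0,0.7,0,0,0,0,160],[0,1,0,0,0.1,0,160],[0,1,0,0,0.2,0,160],[0,1,0,0,0.3,0,160],[0,1,0,0,0.4,0,160]])

```text
clock: 27.45
eef_pos: [0.5339, 0.0128, 0.1242]
tool_rot: [0.247, 0.733, -0.632, 0.042]
ft_force: [-9.3, -2.7, 13.9]
gripper_width: 0.0556
```

```bash
python3 - <<'E'
from h import *
fj();st()
E
```

```text
F jar xyz [ 2.9  0.9 16.7] M [-0.16 -0.83  0.18]
F tool [  2.1 -16.7   2.2]
tcp in jar mm [ -1.6  -0.2 -14.9]
turn from home 61.9 tool y in jar [-0.     0.002 -1.   ]
t 27.45 pos [0.5339 0.0128 0.1242] q [-0.19  0.05 -0.75  0.36  0.15 -1.43] f [-9.3 -2.7 13.9] m [-0.09  0.83  0.23] w 0.0556
```

Seated and turning. Continue clockwise.

Request:
drive_tool(moves=[[0,0,0,0,0.12,0,160],[0,0,0,0,0.24,0,160],[0,0,0,0,0.36,0,160],[0,0,0,0,0.48,0,160],[0,0,0,0,0.6,0,160]])

```text
clock: 27.95
eef_pos: [0.5341, 0.0132, 0.1243]
tool_rot: [0.423, 0.713, -0.53, -0.177]
ft_force: [-8.0, -0.6, 12.2]
gripper_width: 0.055
```

```bash
python3 - <<'E'
from h import *
fj()
E
```

```text
F jar xyz [ 2.1 -1.  14.4] M [-0.19 -0.54  0.06]
F tool [  1.8 -14.4   1.4]
tcp in jar mm [ -1.9  -0.5 -14.9]
turn from home 27.5 tool y in jar [-0.001  0.002 -1.   ]
```

Request:
drive_tool(moves=[[0,0,0,0,0.12,0,160],[0,0,0,0,0.24,0,160],[0,0,0,0,0.36,0,160],[0,0,0,0,0.46,0,160],[0,0,0,0,0.5,0,160]])

```text
clock: 28.45
eef_pos: [0.5351, 0.0133, 0.1246]
tool_rot: [0.541, 0.648, -0.41, -0.346]
ft_force: [-2.6, -0.6, 6.9]
gripper_width: 0.0557
```

```bash
python3 - <<'E'
from h import *
fj()
E
```

```text
F jar xyz [-0.5  0.1  7.4] M [-0.15 -0.02  0.41]
F tool [-0.1 -7.4 -0.6]
tcp in jar mm [ -3.   -0.4 -15.1]
turn from home -0.9 tool y in jar [-0.003  0.002 -1.   ]
```

Request:
drive_tool(moves=[[0,0,0,0,0.04,0,160],[0,0,0,0,0.08,0,160],[0,0,0,0,0.1,0,160]])

```text
clock: 28.75
eef_pos: [0.5352, 0.0136, 0.1246]
tool_rot: [0.56, 0.631, -0.382, -0.377]
ft_force: [-2.6, -0.0, 6.4]
gripper_width: 0.0557
```

```bash
python3 - <<'E'
from h import *
fj()
E
```

```text
F jar xyz [-0.4 -0.5  6.9] M [-0.44  0.2   0.62]
F tool [ 0.5 -6.9 -0.3]
tcp in jar mm [ -3.1  -0.7 -15.1]
turn from home -6.5 tool y in jar [-0.003  0.001 -1.   ]
```

```bash
python3 - <<'E'
from ov import *
ov('w20.png','c20.png');fj()
E
```

```text
F jar xyz [-0.8 -1.3  7.5] M [-0.31  0.17  0.3 ]
F tool [ 1.4 -7.5 -0.7]
tcp in jar mm [ -3.1  -0.8 -15.2]
turn from home -6.6 tool y in jar [-0.003  0.001 -1.   ]
```

View pics/c20.png

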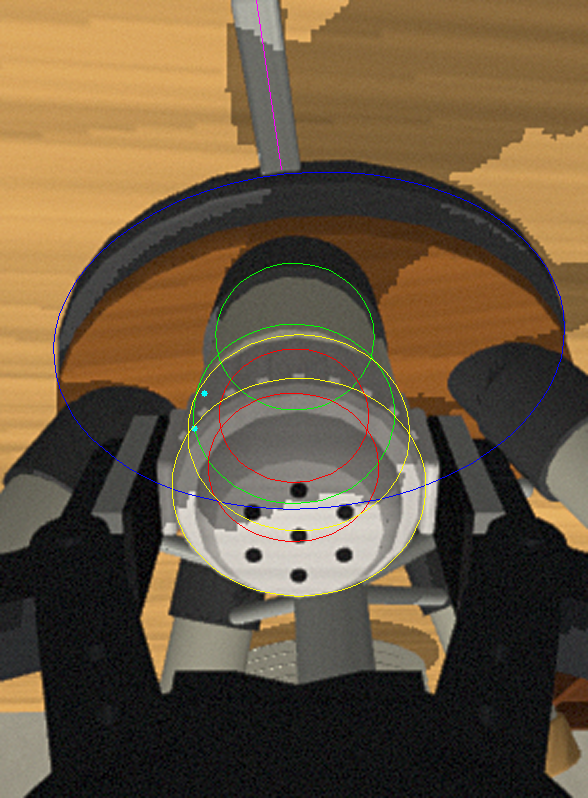

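Request:
drive_tool(moves=[[0,0,0,0,0.03,0,160],[0,0,0,0,0.05,0,160],[0,0,0,0,0.05,0,160]])

```text
clock: 29.1
eef_pos: [0.5354, 0.0138, 0.1246]
tool_rot: [0.569, 0.621, -0.368, -0.393]
ft_force: [-1.7, 1.1, 6.5]
gripper_width: 0.0554
```

```bash
python3 - <<'E'
from h import *
fj();fj()
E
```

```text
F jar xyz [-1.4 -1.5  6.5] M [-0.42  0.33  0.22]
F tool [ 1.7 -6.5 -1.1]
tcp in jar mm [ -3.3  -0.9 -15.2]
turn from home -9.4 tool y in jar [-0.003  0.    -1.   ]
F jar xyz [-1.4 -1.5  6.5] M [-0.42  0.33  0.22]
F tool [ 1.7 -6.5 -1.1]
tcp in jar mm [ -3.3  -0.9 -15.2]
turn from home -9.4 tool y in jar [-0.003  0.    -1.   ]
```

```bash
python3 - <<'E'
from ov import *
ov('w21.png','c21.png');fj()
E
```

```text
F jar xyz [-0.8 -0.7  6.4] M [-0.45  0.32  0.3 ]
F tool [ 0.8 -6.4 -0.7]
tcp in jar mm [ -3.3  -0.8 -15.2]
turn from home -9.4 tool y in jar [-0.003  0.    -1.   ]
```

View pics/c21.png

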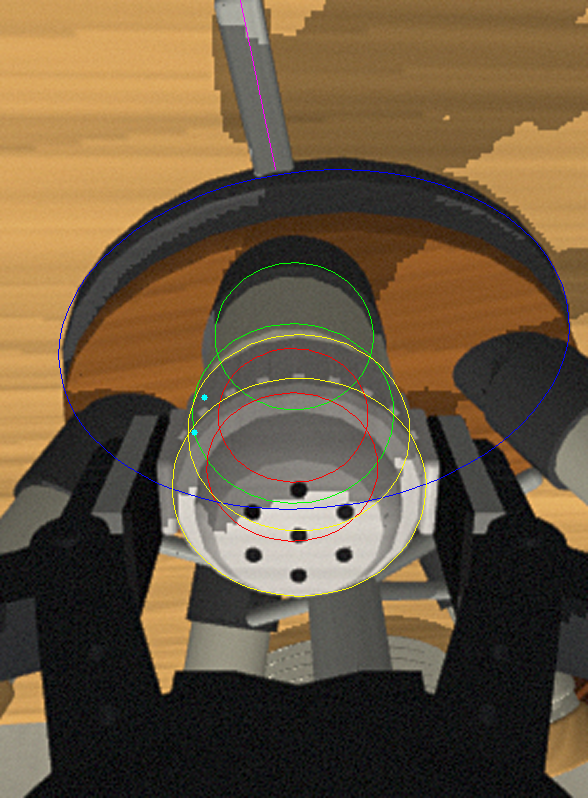

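Request:
drive_tool(moves=[[0,0,0,0,0.03,0,160],[0,0,0,0,0.05,0,160],[0,0,0,0,0.05,0,160]])

```text
clock: 29.45
eef_pos: [0.5357, 0.0139, 0.1248]
tool_rot: [0.578, 0.612, -0.354, -0.408]
ft_force: [0.4, 0.8, 5.7]
gripper_width: 0.0556
```

```bash
python3 - <<'E'
from ov import *
fj();ov('w22.png','c22.png');fj()
a=cv2.imread('pics/w21.png');b=cv2.imread('pics/w22.png')
cv2.imwrite('pics/c23.png',cv2.resize(np.hstack([a[230:400,220:400],b[230:400,220:400]]),None,fx=2.2,fy=2.2,interpolation=2))
E
```

```text
F jar xyz [-2.9 -0.7  4.9] M [-0.56  0.66  0.43]
F tool [ 1.3 -4.9 -2.7]
tcp in jar mm [ -3.6  -0.9 -15.2]
turn from home -12.2 tool y in jar [-0.004  0.    -1.   ]
F jar xyz [-2.  -1.7  5.2] M [-0.53  0.58  0.43]
F tool [ 2.1 -5.2 -1.6]
tcp in jar mm [ -3.6  -0.9 -15.2]
turn from home -12.2 tool y in jar [-0.004  0.    -1.   ]
```

View pics/c22.png

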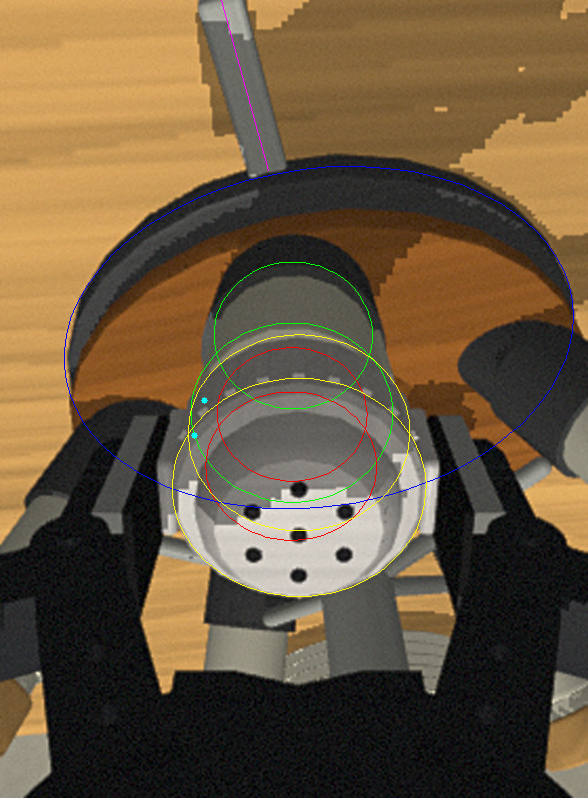

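View pics/c23.png

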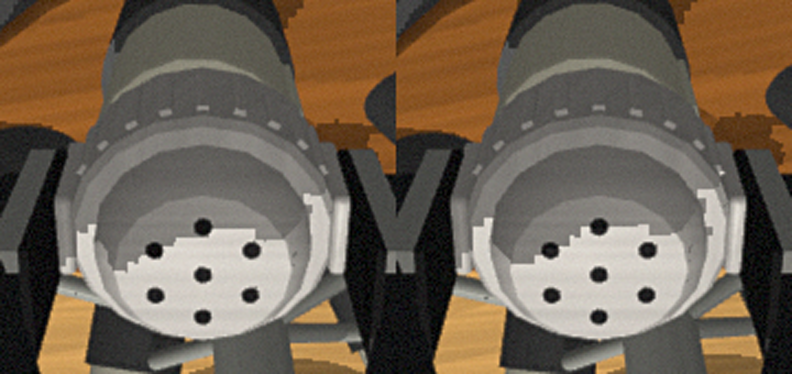

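```bash
python3 - <<'E'
from h import *
fj();snap('scene','s5.png');a=cv2.imread('pics/s4.png');b=cv2.imread('pics/s5.png')
cv2.imwrite('pics/c24.png',cv2.resize(np.hstack([a[225:350,285:415],b[225:350,285:415]]),None,fx=3,fy=3,interpolation=2))
E
```

```text
F jar xyz [-2.  -1.7  5.2] M [-0.53  0.58  0.43]
F tool [ 2.1 -5.2 -1.6]
tcp in jar mm [ -3.6  -0.9 -15.2]
turn from home -12.2 tool y in jar [-0.004  0.    -1.   ]
```

View pics/c24.png

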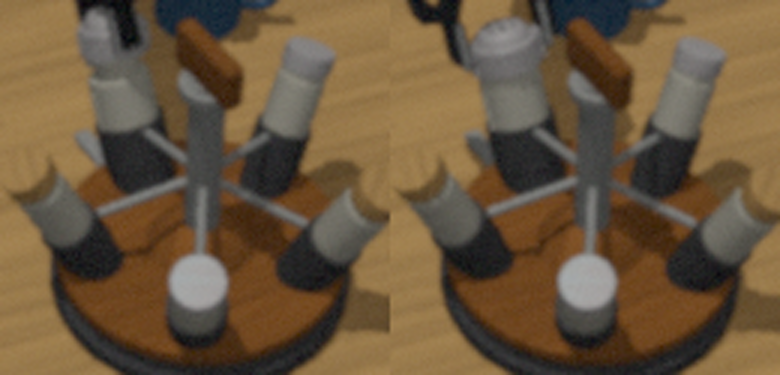

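Request:
drive_tool(moves=[[0,0,0,0,0,0,120],[0,0,0,0,0,0,60],[0,0,0,0,0,0,0],[0,0,0,0,0,0,0]])

```text
clock: 29.95
eef_pos: [0.533, 0.0128, 0.1222]
tool_rot: [0.578, 0.609, -0.356, -0.41]
ft_force: [0.3, -0.6, 0.1]
gripper_width: 0.0852
```

Request:
drive_tool(moves=[[0,-10,0,0,0,0,0],[0,-25,0,0,0,0,0],[0,-40,0,0,0,0,0],[0,-50,0,0,0,0,0],[0,-50,0,0,0,0,0]])

```text
clock: 30.45
eef_pos: [0.5137, 0.0085, 0.1701]
tool_rot: [0.579, 0.61, -0.354, -0.409]
ft_force: [-0.3, 1.3, -0.5]
gripper_width: 0.0852
```

```bash
python3 - <<'E'
from ov import *
fj();im=snap('wrist','w23.png');cv2.imwrite('pics/c25.png',cv2.resize(im[150:400,170:450,::-1],None,fx=2.3,fy=2.3,interpolation=2));fj()
E
```

```text
F jar xyz [ 0.3 -1.4 -0.4] M [ 0.03 -0.28  0.05]
F tool [1.3 0.4 0.5]
tcp in jar mm [-2.3  0.2 35.4]
turn from home -12.3 tool y in jar [-0.002  0.003 -1.   ]
F jar xyz [-0.1  0.9 -0.2] M [ 0.01 -0.41  0.01]
F tool [-0.8  0.2 -0.3]
tcp in jar mm [-1.7  0.  34.7]
turn from home -12.3 tool y in jar [-0.001  0.003 -1.   ]
```

View pics/c25.png

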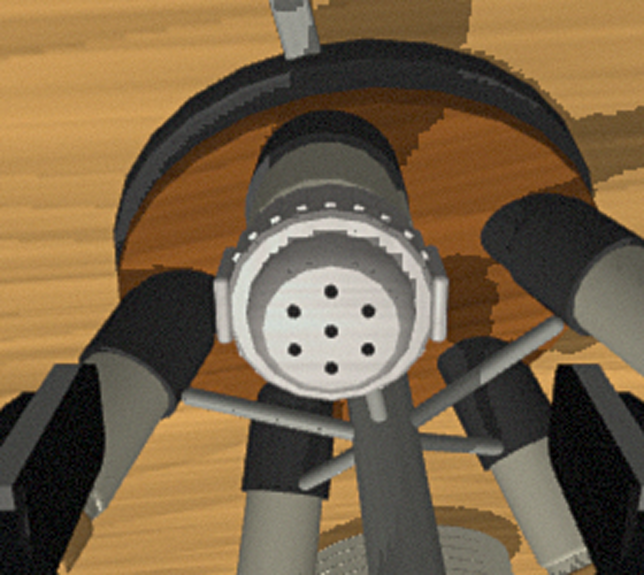

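Request:
drive_tool(moves=[[0,-20,0,0,-0.1,0,0],[0,-40,0,0,-0.214,0,0],[0,-60,0,0,-0.214,0,0],[0,-60,0,0,-0.214,0,0],[0,-60,0,0,-0.214,0,0]])

```text
clock: 31.0
eef_pos: [0.4884, 0.0041, 0.2222]
tool_rot: [0.537, 0.65, -0.415, -0.342]
ft_force: [0.8, 0.1, 0.0]
gripper_width: 0.0854
```

```bash
python3 - <<'E'
from ov import *
fj();ov('w24.png','c26.png');fj();st()
snap('scene','s6.png');a=cv2.imread('pics/s1.png');b=cv2.imread('pics/s6.png')
cv2.imwrite('pics/c27.png',cv2.resize(np.hstack([a[215:350,285:415],b[215:350,285:415]]),None,fx=3,fy=3,interpolation=2))
print(w('shaker_mid','scene'),w('jar_mouth','scene'))
E
```

```text
F jar xyz [-0.8  0.  -0.4] M [ 0.05 -0.32 -0.01]
F tool [-0.   0.4 -0.8]
tcp in jar mm [-1.1 -0.3 93.5]
turn from home -0.1 tool y in jar [ 0.001  0.002 -1.   ]
F jar xyz [-0.6 -0.5  0.3] M [-0.02 -0.36 -0.01]
F tool [ 0.5 -0.3 -0.6]
tcp in jar mm [-0.4 -0.5 93. ]
turn from home -0.1 tool y in jar [ 0.002  0.002 -1.   ]
t 31.05 pos [0.488  0.0042 0.2215] q [-0.23 -0.14 -0.65  0.66  0.17 -0.39] f [0.3 0.5 0.5] m [-0.04  0.36 -0.  ] w 0.0853
[(0.59, array([0.5343, 0.0125, 0.1318])), (0.4, array([0.4979, 0.4273, 0.0042])), (0.19, array([ 0.5695, -0.3705,  0.0111]))] [(0.85, array([0.5263, 0.0093, 0.1361]))]
```

View pics/c26.png

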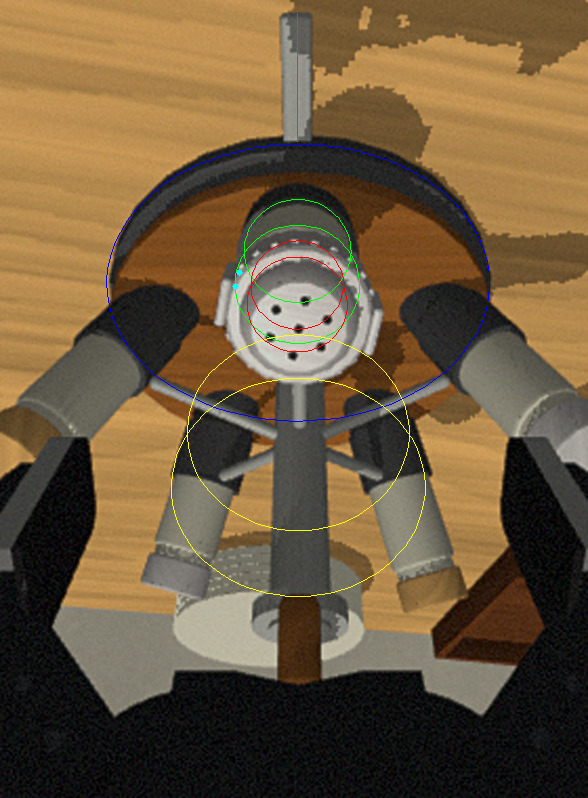

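View pics/c27.png

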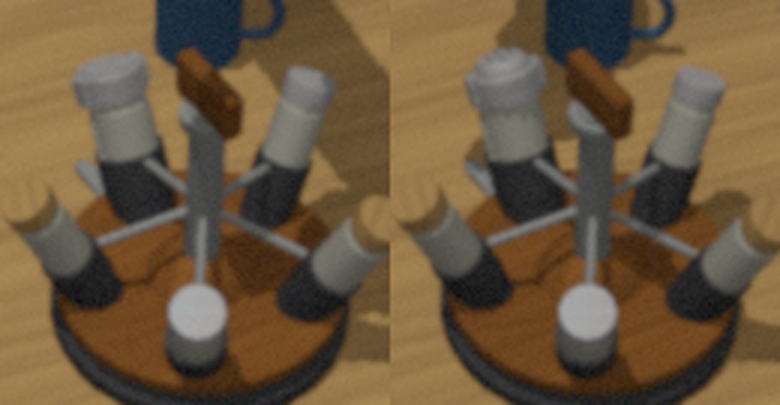

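```bash
python3 - <<'E'
from h import *
im=get_image('wrist')[:,:,::-1].copy()
x0,y0,k=250,160,5
c=cv2.resize(im[y0:y0+120,x0:x0+120],None,fx=k,fy=k,interpolation=2)
m,a,y=jarframe();x=np.cross(y,a);m=m-x*.001
P=lambda q:(w2px('wrist',q)-[x0,y0]+.5)*k
def circ(cc,r,col):
    pts=np.array([P(cc+r*(np.cos(t)*x+np.sin(t)*y)) for t in np.linspace(0,2*np.pi,73)]).astype(int);cv2.polylines(c,[pts],True,col,1)
circ(m-a*.016,.0255,(0,255,255));circ(m+a*.006,.0255,(0,255,255));circ(m+a*.016,.010,(255,255,0));circ(m-a*.022,.0235,(0,255,0))
print(P(m+a*.016))
cv2.imwrite('pics/c28.png',c)
E
```

```text
[305.90281847 475.3350092 ]
```

View pics/c28.png

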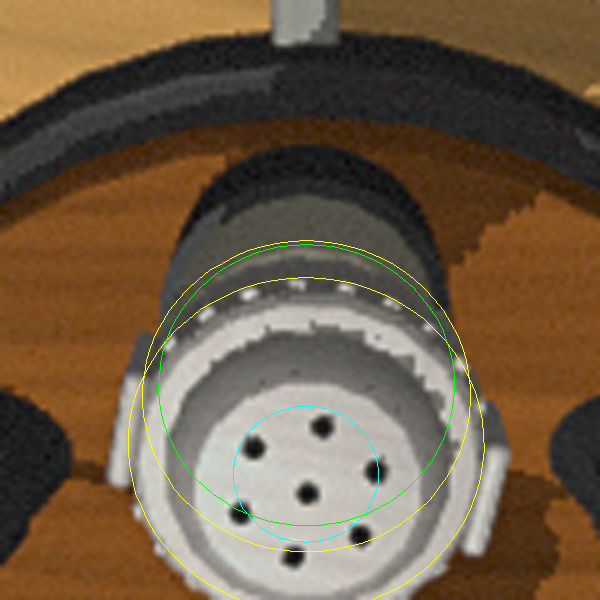

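```bash
python3 - <<'E'
from h import *
a=cv2.imread('pics/s1.png');b=cv2.imread('pics/s6.png')
cv2.imwrite('pics/c29.png',cv2.resize(np.hstack([a[225:290,300:350],b[225:290,300:350]]),None,fx=7.5,fy=7.5,interpolation=2))
m,a_,y=jarframe()
for t in [6,-16,-22,16]: print(t,(w2px('scene',m+a_*t/1000)-[300,225])*7.5)
E
```

```text
6 [150.20767881  82.72100232]
-16 [166.34168941 150.39797779]
-22 [170.71086271 168.72525187]
16 [142.81439783  51.70857101]
```

View pics/c29.png

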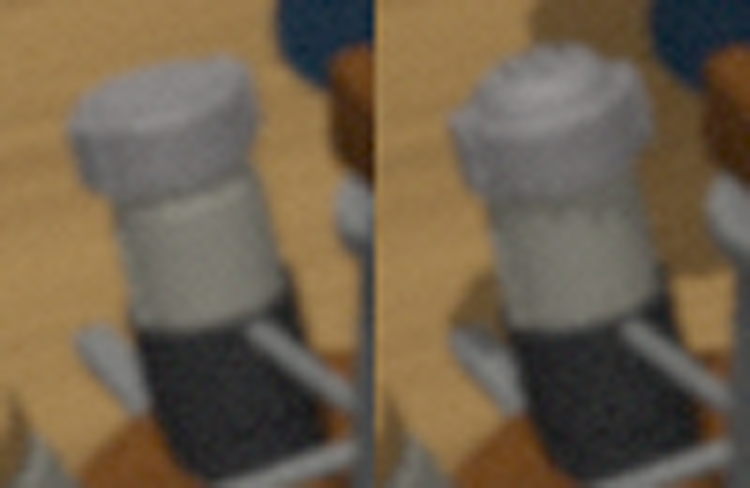

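```bash
python3 - <<'E'
from h import *
m,a,y=jarframe();x=np.cross(y,a)
p,M=jartool(25,-12.3);s=plan(p-x*.0015,M,1)
p,M=jartool(-14,-12.3);plan(p-x*.0015,M,1,start=s)
E
```

```text
d [-0.6 68.  -1.6] r [-0.003  0.213 -0.002]
d [-0. 39. -0.] r [0. 0. 0.]
```

Request:
drive_tool(moves=[[0,15,0,0,0.1,0,0],[0,35,0,0,0.213,0,0],[0,55,0,0,0.213,0,0],[0,68,0,0,0.213,0,0],[0,68,0,0,0.213,0,0]])

```text
clock: 31.75
eef_pos: [0.515, 0.01, 0.1583]
tool_rot: [0.577, 0.609, -0.357, -0.411]
ft_force: [-0.0, 0.2, -1.0]
gripper_width: 0.0856
```

```bash
python3 - <<'E'
from h import *
fj()
im=snap('wrist','w25.png');cv2.imwrite('pics/c30.png',cv2.resize(im[180:380,200:420,::-1],None,fx=3,fy=3,interpolation=2));fj()
m,a,y=jarframe();x=np.cross(y,a)
p,M=jartool(-14,-12.3);plan(p-x*.0015,M,1)
E
```

```text
F jar xyz [ 0.4 -0.2 -0.9] M [-0.01 -0.39 -0.  ]
F tool [0.1 0.9 0.4]
tcp in jar mm [ 1.2 -1.  24. ]
turn from home -12.3 tool y in jar [ 0.005  0.001 -1.   ]
F jar xyz [ 0.7  0.3 -0.5] M [-0.07 -0.32 -0.05]
F tool [-0.5  0.5  0.7]
tcp in jar mm [ 0.4 -0.8 25. ]
turn from home -12.3 tool y in jar [ 0.004  0.001 -1.   ]
d [-0.3 39.  -2.2] r [-0.004 -0.    -0.002]
```

View pics/c30.png

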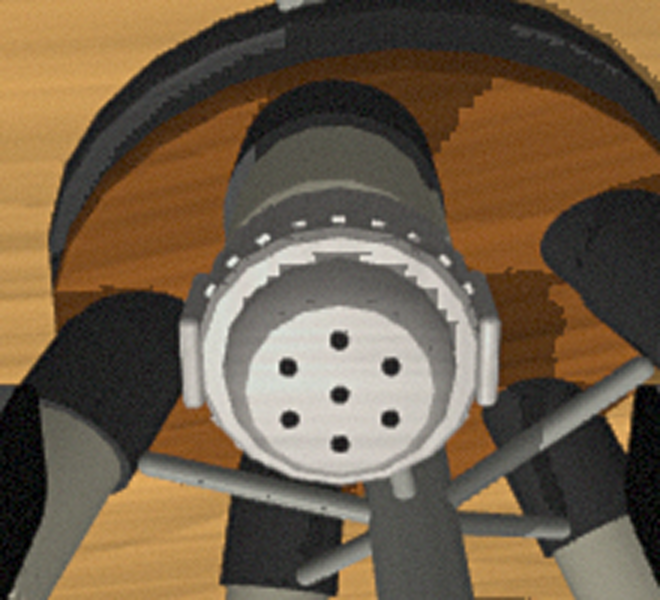

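```bash
python3 - <<'E'
from h import *
s=read_state();T=R.from_quat(s['tool_rot']);m,a,y=jarframe();mm=camera_model('wrist');K=mm['K']
d=R.from_quat(mm['rotation']).apply([(313.3-K[0,2])/K[0,0],(311.3-K[1,2])/K[1,1],1.]);o=np.array(mm['origin'])
t=((m+a*.016-o)@a)/(d@a);print(T.inv().apply(o+d*t-s['eef_pos'])*1000)
E
```

```text
[ 0.68270286  8.9563296  -5.34680181]
```

Request:
drive_tool(moves=[[0,12,-3,0,0,0,0],[0,25,-3,0,0,0,0],[0,36,-3,0,0,0,40],[0,38,-3,0,0,0,90],[0,38,-3,0,0,0,130]])

```text
clock: 32.3
eef_pos: [0.5345, 0.0128, 0.1279]
tool_rot: [0.578, 0.61, -0.355, -0.41]
ft_force: [2.0, 2.0, -5.1]
gripper_width: 0.0554
```

Request:
drive_tool(moves=[[0,0,0,0,0,0,160],[0,0,0,0,0,0,160],[0,0,0,0,0,0,160]])

```text
clock: 32.6
eef_pos: [0.5345, 0.0127, 0.1279]
tool_rot: [0.578, 0.61, -0.355, -0.409]
ft_force: [-1.2, 2.4, -2.4]
gripper_width: 0.0554
```

```bash
python3 - <<'E'
from h import *
fj();st()
im=snap('wrist','w26.png');cv2.imwrite('pics/c31.png',cv2.resize(im[200:400,200:420,::-1],None,fx=3,fy=3,interpolation=2));fj()
E
```

```text
F jar xyz [ 1.7 -2.6 -1.9] M [-0.61 -0.42  0.01]
F tool [2.1 1.9 2.2]
tcp in jar mm [ -3.7   0.  -11.8]
turn from home -12.3 tool y in jar [ 0.001  0.001 -1.   ]
t 32.6 pos [0.5345 0.0127 0.1279] q [-0.19  0.05 -0.74  0.37  0.15 -0.13] f [-1.2  2.4 -2.4] m [0.45 0.52 0.27] w 0.0554
F jar xyz [ 0.6 -2.3 -1.1] M [-0.7  -0.48  0.05]
F tool [2.1 1.1 1.1]
tcp in jar mm [ -3.7   0.  -11.8]
turn from home -12.3 tool y in jar [ 0.001  0.001 -1.   ]
```

View pics/c31.png

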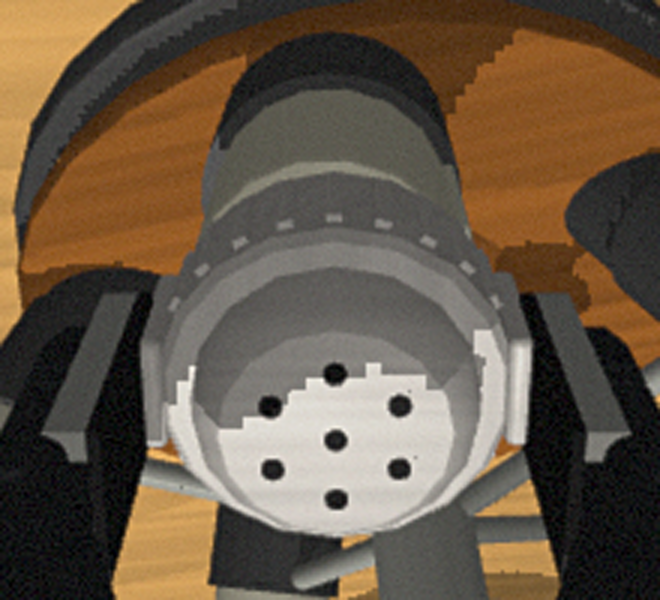

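Request:
drive_tool(moves=[[0,0,0,0,-0.04,0,160],[0,0,0,0,-0.08,0,160],[0,0,0,0,-0.1,0,160]])

```text
clock: 32.95
eef_pos: [0.5344, 0.0121, 0.1278]
tool_rot: [0.56, 0.629, -0.384, -0.378]
ft_force: [-2.8, 1.1, 0.3]
gripper_width: 0.0557
```

```bash
python3 - <<'E'
from h import *
fj()
E
```

```text
F jar xyz [ 2.2 -1.7  1.4] M [-0.26 -0.78 -0.27]
F tool [ 1.4 -1.4  2.4]
tcp in jar mm [ -3.5   0.6 -11.8]
turn from home -6.6 tool y in jar [ 0.002  0.003 -1.   ]
```

Request:
drive_tool(moves=[[0,-1.5,0,0,0,0,160],[0,-3,0,0,0,0,160],[0,-3,0,0,0,0,160]])

```text
clock: 33.25
eef_pos: [0.5338, 0.0126, 0.1283]
tool_rot: [0.559, 0.629, -0.384, -0.379]
ft_force: [19.0, 4.5, -28.5]
gripper_width: 0.0551
```

```bash
python3 - <<'E'
from h import *
fj()
E
```

```text
F jar xyz [ -5.6  -0.8 -34.1] M [-0.1   0.86 -0.  ]
F tool [ 1.4 34.1 -5.6]
tcp in jar mm [ -3.2   0.  -11.1]
turn from home -6.6 tool y in jar [ 0.002  0.001 -1.   ]
```

Request:
drive_tool(moves=[[0,3,0,0,0,0,160],[0,3.5,0,0,0.02,0,160],[0,3.5,0,0,0.03,0,160],[0,3.5,0,0,0.03,0,160]])

```text
clock: 33.65
eef_pos: [0.5341, 0.0125, 0.1277]
tool_rot: [0.565, 0.623, -0.376, -0.388]
ft_force: [-9.1, 0.5, 8.3]
gripper_width: 0.0551
```

```bash
python3 - <<'E'
from h import *
fj()
E
```

```text
F jar xyz [ 4.5 -2.2 11.3] M [-0.6  -1.29  0.26]
F tool [  1.5 -11.3   4.8]
tcp in jar mm [ -3.3   0.2 -11.8]
turn from home -8.3 tool y in jar [ 0.002  0.002 -1.   ]
```

Request:
drive_tool(moves=[[0,0,0,0,0,0,110],[0,0,0,0,0,0,50],[0,0,0,0,0,0,0],[0,0,0,0,0,0,0]])

```text
clock: 34.05
eef_pos: [0.5361, 0.0119, 0.1281]
tool_rot: [0.566, 0.624, -0.375, -0.387]
ft_force: [0.7, -0.0, 0.5]
gripper_width: 0.085
```

Request:
drive_tool(moves=[[0,-15,0,0,-0.06,0,0],[0,-40,0,0,-0.13,0,0],[0,-70,0,0,-0.13,0,0],[0,-100,0,0,-0.13,0,0],[0,-100,0,0,-0.13,0,0]])

```text
clock: 34.55
eef_pos: [0.4958, 0.0036, 0.2228]
tool_rot: [0.542, 0.648, -0.41, -0.343]
ft_force: [0.9, -1.1, -0.3]
gripper_width: 0.0853
```

```bash
python3 - <<'E'
from ov import *
fj();ov('w27.png','c32.png');fj();st()
snap('scene','s7.png');snap('top','t3.png')
print(w('shaker_mid','scene'),w('small_shaker_mid','scene'),w('lid_mid','scene'))
E
```

```text
F jar xyz [-0.5  1.3 -0.6] M [-0.02 -0.3   0.04]
F tool [-1.3  0.6 -0.5]
tcp in jar mm [-7.9  1.6 91.1]
turn from home -0.8 tool y in jar [-0.006  0.006 -1.   ]
F jar xyz [0.1 0.3 0.3] M [-0.   -0.34 -0.03]
F tool [-0.3 -0.3  0.1]
tcp in jar mm [-6.7  1.4 89.4]
turn from home -0.8 tool y in jar [-0.004  0.005 -1.   ]
t 34.6 pos [0.4954 0.0038 0.2209] q [-0.23 -0.13 -0.64  0.65  0.17 -0.37] f [-0.1 -0.4  0.3] m [-0.05  0.34 -0.02] w 0.0851
[] [(0.58, array([ 0.5711, -0.3683,  0.0136]))] [(0.83, array([0.5006, 0.427 , 0.0173])), (0.55, array([ 0.695 , -0.3812,  0.001 ])), (0.47, array([ 0.3793,  0.1509, -0.0008]))]
```

View pics/c32.png

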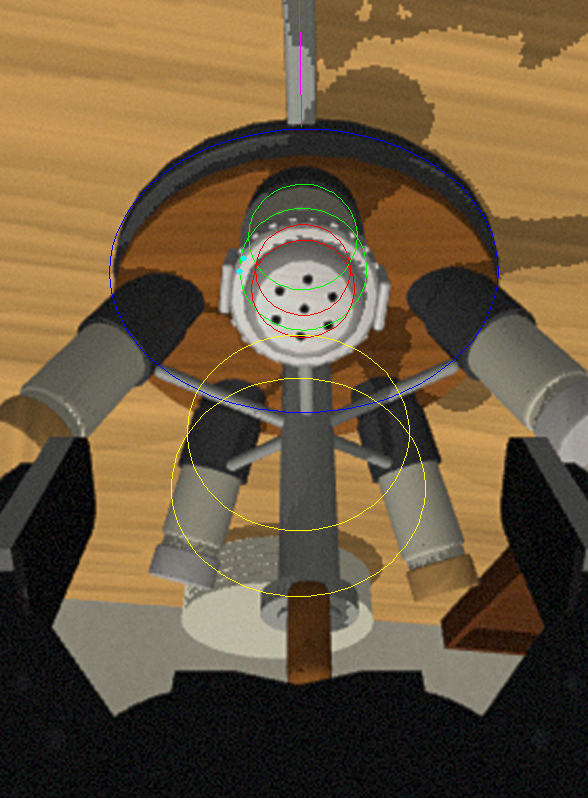

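View pics/s7.png

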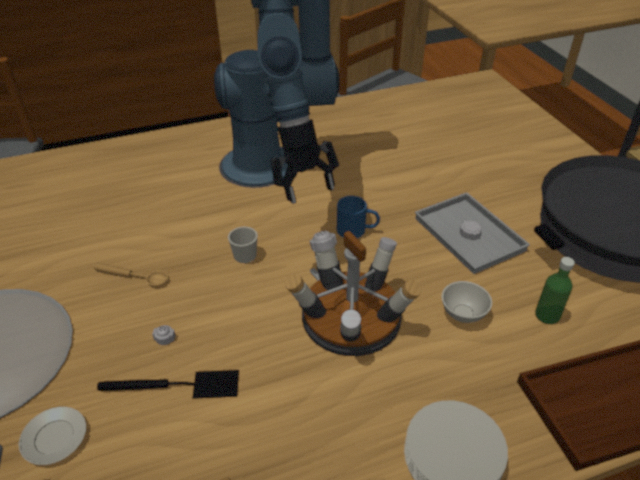

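```bash
python3 - <<'E'
from h import *
st();print(hand_in())
E
```

```text
t 34.85 pos [0.493  0.0047 0.2165] q [-0.23 -0.13 -0.65  0.65  0.17 -0.37] f [-0.2 -0.1 -1. ] m [-0.05  0.41 -0.05] w 0.0854
the job is handed in; nothing more can be done
None
```

The big jar is at the front pointer with its shaker top screwed on, and its lid lies flat in the steel tray. I handed the job in at about 35 s of the 72 s allowed.

- **Stand:** I turned it about 38° clockwise. In the last pictures the jar, pointer and column line up within about 1°. I did not feel the click itself; I judged it from the pictures.
- **Lid:** I turned it about 82° anticlockwise, lifted it off along the jar's axis and set it down in the middle of the tray. The contact force at set-down was about 4 N.
- **Shaker top:** My first attempt to lower it caught at about 29 N because it was 1–2 mm off centre. I backed off, corrected sideways, and the second attempt went on freely. A pull of about 34 N moved the gripper only 0.7 mm, so the top is locked on. Its height in the scene picture matches where the lid was.
- **Other things:** The small shaker top was found at its starting place. The last scene picture shows nothing else out of place.

**Shaker angle disagrees with the description:** The stop should be 6° past home, but the top turned to about 12° past home by my measurement, with the resistance only rising gradually. I turned it back to about 8° past home, as read from the gripper and the last picture. So I cannot say exactly where the stop is, and my zero for that angle may be a few degrees off.

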